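# Load the laundry cart's drawer, tall jug at the back, and shut it

## Robot

A 6-joint arm with a two-finger parallel gripper is mounted at the origin on the work surface. World frame = base frame: x ahead of the robot, y to its left, z up, the work surface at z = 0. Lengths are in m, angles in rad, forces in N, time in s.
With the tool pointing down it reaches from about 0.275 to 0.85 m from the base axis. Payload 5.2 kg.
Tool frame: the origin (TCP) lies midway between the tips of the shut fingers; the grasp point (between the pads) lies 19 mm behind it (grip_depth is the z of the grasp point in the tool frame, in m); z points along the fingers, y is the direction in which the jaws open and shut (so a half turn about z gives the same grasp; the last joint's range is limited). The gripper opens to 85 mm and grips with 20 to 120 N. Pads are 22 mm wide; open, the fingers measure 114 mm over their backs; the gripper's body (76 mm by 85 mm) begins 54 mm behind the grasp point. The pads swing forward as they close: fully open they stand 13 mm farther back than shut.
Start: joints at [-1.536, 0.259, 1.535, -0, 1.348, -0.203], TCP at [0.13, -0.535, 0.231] pointing down, gripper open.
Joint ranges: [-3.14, 3.14], [-0.91, 2.08], [0.19, 2.58], [-1.22, 4.36], [0.22, 2.71], [-3.12, 3.12]. Speed limits (rad/s): [2.57, 2.57, 3.14, 3.14, 3.14, 3.14].

## Interface

Orientations are given as a unit quaternion [x, y, z, w].
In Python, from plant import * gives the robot as it stands.
- The arm moves only by the tool carry_out, never from a script. Its arguments are lists of equal length, an entry for each row: "dp": the shift along the tool's x, y, z in cm, a list of three; "delta_rot": the turn, a rotation vector about the tool's x, y, z in degrees, a list of three; "grip": the opening, from -1 (shut) to 1 (fully open). In form: {"dp": [[tx, ty, tz], ...], "delta_rot": [[rx, ry, rz], ...], "grip": [grip, ...]}. A call has 1 to 12 rows; each row shifts and turns the commanded pose from where the row before left it, along the tool's axes as they then stand; what a row does not reach is not made up. A row lasts 1/10 s, in which the tool goes at most 50 mm and 8.59 degrees, less where a joint would pass 70% of its speed; a pose out of reach is approached as far as the arm can. A call is refused whole if a number of a shift passes 5 or a number of a turn 8.59, either way. A call with a gripper value outside its range is refused whole. The fingers move at their own pace and stop on an object; "squeeze" is the grip in N (left out, the last holds). Time passes only in rows, so rows that do not move let the fingers close. It gives the time, the measured TCP pose, the force and the opening at its end, in the units of the state.
- observe(): the state, without advancing time (a new reading comes with each control period).
- get_image(name): name is "scene" or "top" or "wrist"; returns a dict with "img" (384x512x3 uint8, red, green, blue), "z_map" (384x512 float32, m along the optical axis (not along the pixel's ray), 0 where there is no reading), "camera_matrix" (3x3 intrinsics, pixels), "k1" (the pictures are not rectified: a ray, as slopes to the right and down, at radius r is drawn at 1 + k1 r^2 times it, then the intrinsics apply), "cam_to_world" (4x4, takes a point from camera to world coordinates); the wrist camera has in their place "tool_from_camera" (4x4, takes a point from camera to tool coordinates, whose origin is the TCP and whose axes are the flange's). Camera axes: x right, y down, z forward; pixel columns grow to the right and rows downward; lengths in m; the calibration is good to about 2 mm. A picture is of the moment at which its call begins: read the wrist's pose just before it.
- close_job(): hands the job in, once; it reports no verdict.
The state is a dict: "time_s": time; "joint_pos": joint angles; "qvel": joint speeds; "joint_torque": joint torques, N m; "eef_pos": TCP position; "tool_rot": TCP orientation; "contact_force": force on the tool from outside, world axes, zero at the start; "torque": the same for the moment, N m; "finger_gap": finger opening in m.
Only numpy, scipy, OpenCV 4.12 (cv2) and the standard library are available. Lean on these libraries where they do the work, as an engineer would, in place of code of your own. Each camera call takes 0.05 s, during which the arm holds its last target.

## Task

Put the laundry things away in the open drawer of the rolling cart: first stand the tall jug in the back compartment, then stand the dosing ball in the front compartment, setting each down upright instead of dropping it. Then push the drawer fully shut, and leave the brush, the clothespins and the tub where they are.

Things in the scene. Friction and masses are not known exactly. Their poses are not given: they have to be found in the camera images.
- top_edge (a point): Middle of the lower front edge of the top tray of an off-white rolling cart (locked, 340 deep, 270 wide). Its x points level from the cart's front (towards the robot) to its rear, y left, z up. The tray is 12 mm thick with an 18 mm rim on top and starts at this edge; it overhangs the rear end of the open drawer, 250 mm above the drawer's inner floor. Thin posts 70 mm behind the edge at y +-126.
- drawer (a joint): How far the drawer is pushed in (m): 0 fully open at its stop, 0.185 shut; shuts along top_edge's +x. About 3 N of friction, stays where left; the catch needs no action. White, 230 mm wide, walls 4 thick and 60 high above the inner floor, front panel 6 thick, 65 high. A cross rib 4 thick, 18 mm high parts back compartment (95 long) and front compartment (157 long), both 222 mm wide.
- back_floor (a point): Centre of the inner floor of the drawer's back compartment; moves with the drawer; axes as top_edge's. With the drawer at its stop this point is 23.5 mm behind the top tray's front edge, so the compartment is half under the top.
- front_floor (a point): Centre of the inner floor of the drawer's front compartment, in the open; moves with the drawer; axes as top_edge's.
- handle (a point): Centre of the drawer's grey bar handle: a round horizontal bar across the front, about 10 mm thick and 110 mm long, 35 mm in front of the front panel and 35 mm above the inner floor. Moves with the drawer; axes as top_edge's. Pushing the handle or panel level towards the rear shuts the drawer.
- jug: Tall round closed detergent jug, teal plastic, on the flat top of the washer (world z +100 mm; a 560 x 600 mm machine to the left of the cart): straight body 60 mm in diameter up to 124 mm height, then a shoulder with a tiny loop handle (inside the 60 mm outline) and a white screw cap 38 mm in diameter; 165 mm tall, about 0.45 kg. Origin at the centre of its underside, z up through the cap.
- ball: Dosing ball of hard pale grey silicone, standing on the washer's top: 62 mm in diameter at 24 to 36 mm height, flat foot 42 mm in diameter, flat top with a dark mouth, 56 mm tall, about 80 g. Origin at the centre of its flat foot, z up through the mouth.
- brush: Bystander: stiff scrubbing brush with a wooden back, 150 x 55 x 42 mm, bristles down, lying on the cart's top. Origin at the centre of its underside.
- pin_a: Bystander: wooden clothespin, 72 x 11 x 13 mm, lying on the cart's top. Origin at the centre of its underside.
- pin_b: Bystander: another wooden clothespin like it, on the cart's top.
- tub: Bystander: closed squat tub, 90 mm in diameter, 85 mm tall, standing farther back on the washer's top. Origin at the centre of its underside.
Things that resemble listed ones, but are neither listed nor needed, are in the scene too. There is more than one size of the ball; the job needs the smaller.

How it is judged:
By the outcome, as a careful person would: the job done as asked, in the order asked, and still so for the second after the job is handed in, with the robot touching nothing.
It also fails if it takes over 72 s, if anything falls off the work surface, if the arm or the gripper's body presses on something with over 40 N, if the wrist force passes 120 N, or if a joint passes its speed limit or range.

## Working session

There is one attempt and no reset: what is moved stays moved. The work goes in short steps, Python scripts to look and compute and a tool call to move; the robot and the scene stay as the last step left them, time stands still between calls to the robot, and variables do not carry over. Pictures are saved under pics/ and viewed, and the job is handed in when it is done.

Besides the shell and the picture viewer there is one more tool, called after "Emit:" by a JSON object that holds its "fn" and its "kwargs", one argument or row to a line. carry_out: Moves the arm, as the interface text tells. Its arguments: {"type":"object","properties":{"dp":{"type":"array","items":{"type":"array","items":{"type":"number"}}},"delta_rot":{"type":"array","items":{"type":"array","items":{"type":"number"}}},"grip":{"type":"array","items":{"type":"number"}},"squeeze":{"type":"number"}},"required":["dp","delta_rot","grip"]}

```bash
ls; mkdir -p pics; python3 - <<'E'
from plant import *
import cv2
print(observe())
for n in("scene","top","wrist"):
    d=get_image(n); cv2.imwrite(f"pics/{n}0.png",d["img"][:,:,::-1])
    print(n,d["camera_matrix"],d["k1"],d.get("cam_to_world",d.get("tool_from_camera")))
E
```

```text
pics
{'time_s': 0.0, 'joint_pos': array([-1.53579287e+00,  2.59344645e-01,  1.53612495e+00, -5.34172261e-06,
        1.34797194e+00, -2.02820375e-01]), 'qvel': array([ 0.00105093, -0.00011145,  0.00056938,  0.00196587,  0.00074223,
       -0.00125464]), 'joint_torque': array([ 3.53913829e-04, -4.46029508e+01, -2.90568531e+01, -1.55023026e-04,
        1.16858294e-02,  3.84696648e-05]), 'eef_pos': array([ 0.12956441, -0.53396731,  0.230457  ]), 'tool_rot': array([ 9.92937811e-01,  1.18632414e-01,  7.48820983e-05, -9.21404339e-04]), 'contact_force': array([-0.21930829, -0.22464248,  0.33274842]), 'torque': array([ 0.00568614, -0.01997136,  0.00612451]), 'finger_gap': 0.08578106690984477}
scene [[452.80658194   0.         257.37515269]
 [  0.         452.80658194 197.65106254]
 [  0.           0.           1.        ]] -0.07332241089425746 [[ 0.78392196  0.46043651 -0.41649079  0.99625144]
 [ 0.62085066 -0.58491078  0.52194237 -0.4686749 ]
 [-0.00328863 -0.66774066 -0.74438672  1.01817751]
 [ 0.          0.          0.          1.        ]]
top [[454.50458131   0.         253.7055694 ]
 [  0.         454.50458131 185.72155389]
 [  0.           0.           1.        ]] -0.059406954748436144 [[ 0.03009889 -0.99070427  0.13266159  0.34318001]
 [-0.99948936 -0.0312553  -0.00664281  0.14567899]
 [ 0.01072744 -0.13239391 -0.99113913  1.3835176 ]
 [ 0.          0.          0.          1.        ]]
wrist [[341.3592252    0.         257.42502948]
 [  0.         341.3592252  193.00060899]
 [  0.           0.           1.        ]] -0.04162251486098353 [[-8.79283130e-04 -9.51529843e-01 -3.07555174e-01  7.80965864e-02]
 [ 9.99999598e-01 -8.90824827e-04 -1.02864046e-04  6.43194805e-04]
 [-1.76099575e-04 -3.07555141e-01  9.51530244e-01 -1.41832656e-01]
 [ 0.00000000e+00  0.00000000e+00  0.00000000e+00  1.00000000e+00]]
```

View pics/scene0.png

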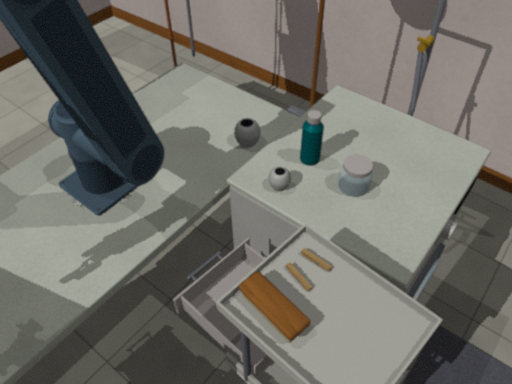

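View pics/top0.png

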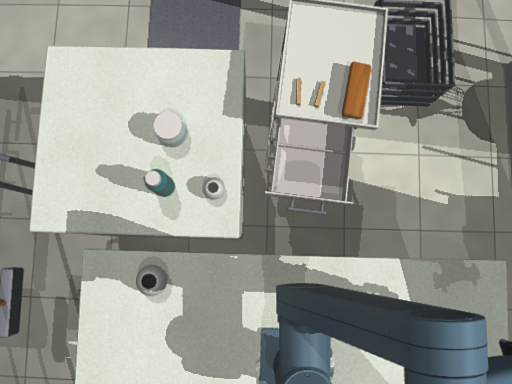

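View pics/wrist0.png

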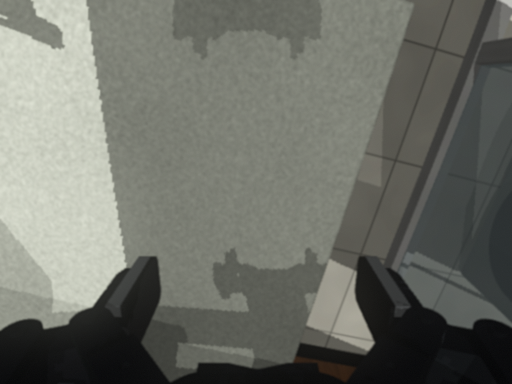

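The scene view shows the teal jug at (312,140), the small pale ball at (279,178) and a larger grey ball at (247,132) on the table. The drawer is open at (225,285). The top view shows the jug cap at (153,178), the small ball at (213,187), the big ball at (151,280) and the drawer between x 275 and 352, y 118 and 205. Next I'll measure.

```bash
cat > h.py <<'E'
from plant import *
import numpy as np, cv2
def load(n):
    s=observe(); d=get_image(n)
    if n=="wrist":
        from scipy.spatial.transform import Rotation as R
        T=np.eye(4);T[:3,:3]=R.from_quat(s["tool_rot"]).as_matrix();T[:3,3]=s["eef_pos"]
        d["cam_to_world"]=T@d["tool_from_camera"]
    K=d["camera_matrix"];h,w=d["z_map"].shape
    u,v=np.meshgrid(np.arange(w),np.arange(h))
    p=np.stack([u,v],-1).reshape(-1,1,2).astype(float)
    q=cv2.undistortPoints(p,K,np.array([d["k1"],0,0,0.])).reshape(h,w,2)
    z=d["z_map"].astype(float)
    P=np.concatenate([q*z[...,None],z[...,None]],-1)
    d["rays"]=q; d["P"]=P@d["cam_to_world"][:3,:3].T+d["cam_to_world"][:3,3]
    d["P"][z==0]=np.nan
    return d
def crop(d,name,x0,y0,x1,y1,f):
    c=cv2.resize(d["img"][y0:y1,x0:x1,::-1],None,fx=f,fy=f,interpolation=cv2.INTER_CUBIC)
    cv2.imwrite("pics/"+name+".png",c)
def onplane(d,u,v,z):
    q=cv2.undistortPoints(np.array([[[u,v]]],float),d["camera_matrix"],np.array([d["k1"],0,0,0.])).ravel()
    T=d["cam_to_world"];r=T[:3,:3]@np.array([q[0],q[1],1]);o=T[:3,3]
    return o+r*(z-o[2])/r[2]
E
python3 - <<'E'
from h import *
np.set_printoptions(precision=4,suppress=True)
d=load("top"); crop(d,"top_cart",255,80,395,225,5); crop(d,"top_wash",130,90,240,215,5)
s=load("scene"); crop(s,"sc_cart",170,220,320,360,5); crop(s,"sc_wash",225,95,385,205,5)
def fitc(P):
    A=np.c_[2*P[:,0],2*P[:,1],np.ones(len(P))];x=np.linalg.lstsq(A,(P[:,:2]**2).sum(1),rcond=None)[0]
    return x[0],x[1],np.sqrt(x[2]+x[0]**2+x[1]**2)
for n,I in(("top",d),("scene",s)):
    P=I["P"].reshape(-1,3)
    for lab,xr,yr in(("jug/ball region",(.3,.8),(.1,.75)),):
        pass
    for u,v in ((153,178),(160,186),(213,187),(151,280),(168,128)) if n=="top" else ((312,145),(279,180),(247,135),(314,118),(357,165)):
        print(n,u,v,I["P"][v,u])
E
```

```text
top 153 178 [0.5041 0.389  0.2669]
top 160 186 [0.489  0.3774 0.2323]
top 213 187 [0.4999 0.2477 0.1607]
top 151 280 [0.2401 0.4184 0.0818]
top 168 128 [0.6538 0.3744 0.1857]
scene 312 145 [0.5243 0.3677 0.1795]
scene 279 180 [0.5137 0.2295 0.1449]
scene 247 135 [0.2646 0.3958 0.0611]
scene 314 118 [0.5157 0.3772 0.2639]
scene 357 165 [0.6652 0.3707 0.1843]
```

```bash
python3 - <<'E'
from h import *
np.set_printoptions(precision=4,suppress=True)
def fitc(P):
    A=np.c_[2*P[:,0],2*P[:,1],np.ones(len(P))];x=np.linalg.lstsq(A,(P[:,:2]**2).sum(1),rcond=None)[0]
    return np.array([x[0],x[1],np.sqrt(x[2]+x[0]**2+x[1]**2)])
d=load("top");s=load("scene")
import itertools
Q=[I["P"].reshape(-1,3) for I in(d,s)]
for nm,Pp in zip(("top","scene"),Q):
    wz=Pp[(Pp[:,0]>.45)&(Pp[:,0]<.75)&(Pp[:,1]>.2)&(Pp[:,1]<.6)]
    print(nm,"washer z",np.nanmedian(wz[:,2]))
    m=(Pp[:,2]>.11)&(Pp[:,0]>.38)&(Pp[:,0]<.8)&(Pp[:,1]>.12)&(Pp[:,1]<.6)
    R=Pp[m]
    # cluster
    k=np.zeros((500,500),np.uint8);ij=((R[:,:2]-[.3,0.])/0.003).astype(int)
    k[ij[:,0],ij[:,1]]=255;k=cv2.dilate(k,np.ones((5,5)))
    nn,lab=cv2.connectedComponents(k)
    l=lab[ij[:,0],ij[:,1]]
    for i in range(1,nn):
        C=R[l==i]
        if len(C)<30: continue
        print(i,len(C),C.min(0),C.max(0),np.median(C,0))
        for lo in np.arange(.11,.3,.012):
            S=C[(C[:,2]>=lo)&(C[:,2]<lo+.012)]
            if len(S)>15: print("   ",round(lo,3),len(S),fitc(S))
E
```

```text
top washer z 0.10056580383117497
1 406 [0.4696 0.2191 0.1271] [0.5315 0.2805 0.1615] [0.4978 0.248  0.1524]
    0.122 17 [0.5011 0.2497 0.0311]
    0.134 92 [0.5008 0.2498 0.0288]
    0.146 240 [0.5001 0.2495 0.02  ]
    0.158 57 [0.5003 0.249  0.0135]
2 578 [0.4764 0.3629 0.1136] [0.5345 0.4181 0.2702] [0.4989 0.381  0.2298]
    0.122 21 [0.5062 0.3929 0.0297]
    0.134 19 [0.5066 0.3929 0.0297]
    0.146 23 [0.5063 0.3928 0.0295]
    0.17 23 [0.5064 0.393  0.0296]
    0.182 19 [0.5063 0.393  0.0296]
    0.194 24 [0.5063 0.3931 0.0296]
    0.206 22 [0.5064 0.3927 0.0294]
    0.218 116 [0.5061 0.3922 0.0264]
    0.23 89 [0.5068 0.3929 0.0218]
    0.242 20 [0.5071 0.3951 0.0203]
    0.254 131 [0.5058 0.3909 0.0133]
    0.266 43 [0.5056 0.3918 0.013 ]
3 911 [0.6186 0.3331 0.1101] [0.7024 0.4189 0.1913] [0.6539 0.3702 0.1834]
    0.11 32 [0.6644 0.3783 0.0447]
    0.122 35 [0.6648 0.3785 0.0451]
    0.134 33 [0.6647 0.3785 0.045 ]
    0.146 85 [0.6637 0.3769 0.0426]
    0.158 111 [0.664  0.3772 0.0397]
    0.17 87 [0.6603 0.3741 0.029 ]
    0.182 528 [0.6631 0.3765 0.0268]
scene washer 
[... 485 characters left out ...]
2  0.0289]
    0.158 69 [0.5075 0.391  0.0282]
    0.17 67 [0.507  0.3922 0.0287]
    0.182 71 [0.5075 0.3912 0.0278]
    0.194 67 [0.5075 0.3917 0.0283]
    0.206 76 [0.5069 0.393  0.0295]
    0.218 108 [0.5082 0.3907 0.0261]
    0.23 107 [0.5081 0.3912 0.0199]
    0.242 42 [0.5073 0.3914 0.0175]
    0.254 99 [0.5094 0.3899 0.0142]
    0.266 32 [0.5066 0.3882 0.0137]
3 1128 [0.622  0.3303 0.1101] [0.7084 0.4158 0.1897] [0.6723 0.3528 0.1667]
    0.11 96 [0.6649 0.3753 0.0426]
    0.122 93 [0.6647 0.3759 0.0427]
    0.134 102 [0.6646 0.3762 0.043 ]
    0.146 135 [0.6649 0.3754 0.0417]
    0.158 156 [0.6646 0.3755 0.0378]
    0.17 91 [0.6652 0.3738 0.0343]
    0.182 455 [0.6644 0.3755 0.0274]
```

View pics/top_cart.png

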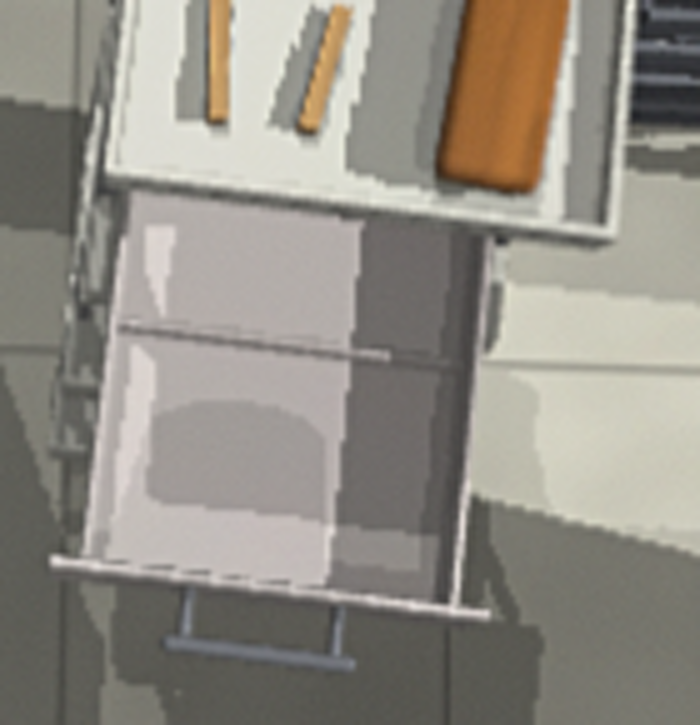

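View pics/sc_cart.png

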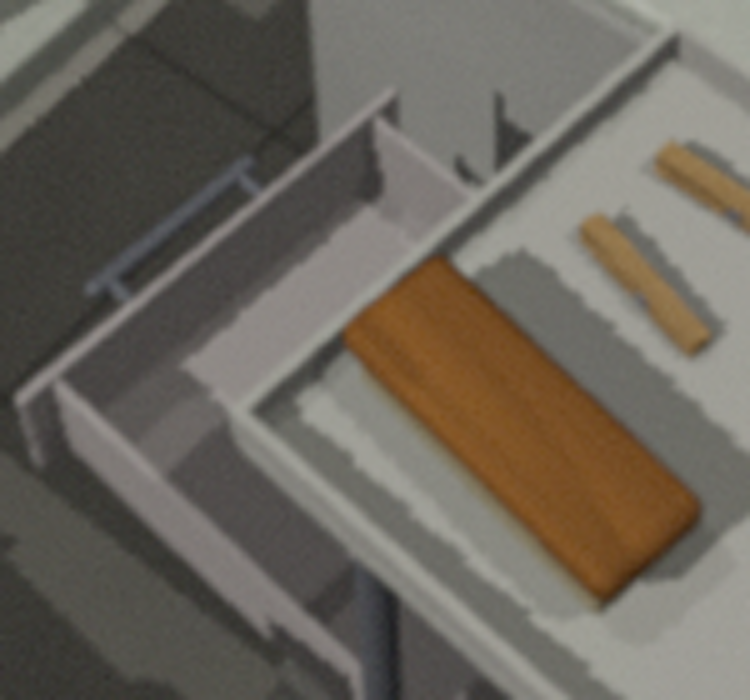

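View pics/sc_wash.png

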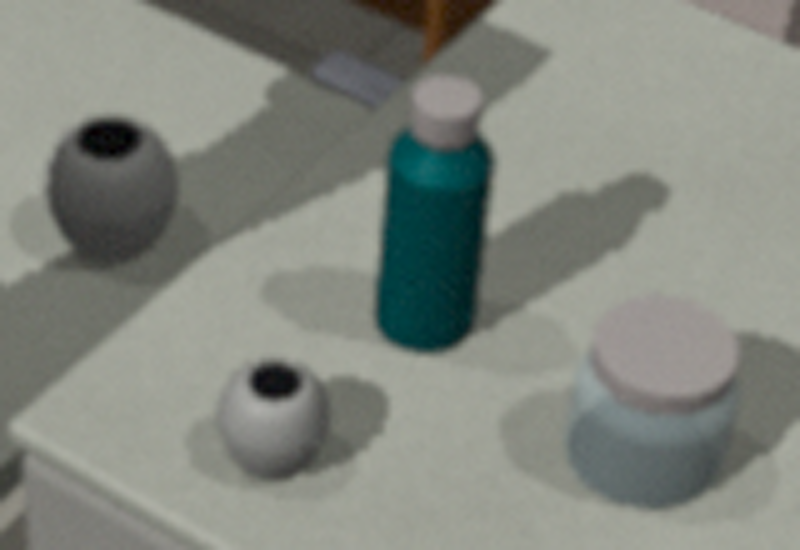

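The crops agree with the object list. The smaller ball (radius about 31 mm, on the washer) is at about (0.502,0.249), and the jug (radius about 29.5 mm) is at about (0.507,0.392). The drawer's panel top runs from about (265,192) to (353,203) in the top view. Next is the cart geometry.

```bash
python3 - <<'E'
from h import *
np.set_printoptions(precision=4,suppress=True)
d=load("top");s=load("scene")
def at(I,u,v): return I["P"][v,u]
print("tray/floor zs")
for u,v in((300,40),(330,60),(295,120),(300,135),(300,160),(310,175),(322,160),(340,165)): print(u,v,at(d,u,v))
for nm,I in(("top",d),("scene",s)):
    P=I["P"].reshape(-1,3); m=(P[:,0]>.4)&(P[:,0]<1.2)&(P[:,1]>-.3)&(P[:,1]<.13)
    h,e=np.histogram(P[m][:,2],bins=np.arange(-.3,.4,.004))
    print(nm,[(round(e[i],3),h[i]) for i in range(len(h)) if h[i]>40])
E
```

```text
tray/floor zs
300 40 [0.903  0.024  0.2194]
330 60 [ 0.8502 -0.0588  0.2158]
295 120 [ 0.7533  0.0088 -0.0444]
300 135 [ 0.7032 -0.0079 -0.0414]
300 160 [ 0.6225 -0.0098 -0.0471]
310 175 [ 0.5747 -0.0424 -0.0462]
322 160 [ 0.6245 -0.0803 -0.0455]
340 165 [ 0.6104 -0.1386 -0.0466]
top [(np.float64(-0.056), np.int64(107)), (np.float64(-0.052), np.int64(654)), (np.float64(-0.048), np.int64(2325)), (np.float64(-0.044), np.int64(1739)), (np.float64(-0.04), np.int64(332)), (np.float64(-0.036), np.int64(69)), (np.float64(-0.032), np.int64(77)), (np.float64(-0.028), np.int64(126)), (np.float64(-0.024), np.int64(86)), (np.float64(-0.02), np.int64(99)), (np.float64(-0.016), np.int64(58)), (np.float64(-0.012), np.int64(64)), (np.float64(-0.008), np.int64(131)), (np.float64(-0.004), np.int64(91)), (np.float64(0.0), np.int64(50)), (np.float64(0.008), np.int64(60)), (np.float64(0.012), np.int64(134)), (np.float64(0.016), np.int64(157)), (np.float64(0.02), np.int64(92)), (np.float64(0.208), np.int64(103)), (np.float64(0.212), np.int64(2523)), (np.float64(0.216), np.int64(5734)), (np.float64(0.22), 
[... 807 characters left out ...]
04), np.int64(167)), (np.float64(0.0), np.int64(141)), (np.float64(0.004), np.int64(123)), (np.float64(0.008), np.int64(146)), (np.float64(0.012), np.int64(273)), (np.float64(0.016), np.int64(222)), (np.float64(0.02), np.int64(60)), (np.float64(0.208), np.int64(70)), (np.float64(0.212), np.int64(4898)), (np.float64(0.216), np.int64(11252)), (np.float64(0.22), np.int64(631)), (np.float64(0.224), np.int64(481)), (np.float64(0.228), np.int64(632)), (np.float64(0.232), np.int64(1182)), (np.float64(0.236), np.int64(228)), (np.float64(0.244), np.int64(44)), (np.float64(0.248), np.int64(84)), (np.float64(0.252), np.int64(252)), (np.float64(0.256), np.int64(1526)), (np.float64(0.26), np.int64(248))]
```

```bash
python3 - <<'E'
from h import *
np.set_printoptions(precision=4,suppress=True)
d=load("top");s=load("scene")
def O(x,y): return 255+x/5-.4,80+y/5-.4
def S(x,y): return 170+x/5-.4,220+y/5-.4
for n,I,uv,z in [("rim front L",d,O(107,176),.234),("rim front R",d,O(612,236),.234),
 ("panel L",d,O(52,560),.019),("panel R",d,O(488,612),.019),
 ("handle L",d,O(168,643),-.006),("handle R",d,O(354,663),-.006),
 ("rib L",d,O(118,325),-.028),("rib mid",d,O(388,357),-.028),("rib R",d,O(462,366),-.028),
 ("sc panel L",s,S(392,96),.019),("sc panel R",s,S(18,402),.019),
 ("sc rimR",s,S(235,412),.234),("sc rimL",s,S(672,38),.234)]:
    print(n,onplane(I,*uv,z))
# plane-fit with depth: tray rim front, panel top
for nm,I in(("top",d),("scene",s)):
    P=I["P"].reshape(-1,3)
    m=(P[:,2]>.011)&(P[:,2]<.024)&(P[:,0]>.4)&(P[:,0]<.6)&(P[:,1]>-.25)&(P[:,1]<.13)
    R=P[m].astype(np.float32)
    print(nm,"panel top pts",len(R),cv2.fitLine(R[:,:2],cv2.DIST_HUBER,0,.01,.01).ravel(),R.min(0),R.max(0))
    m=(P[:,2]>.224)&(P[:,2]<.242)&(P[:,0]>.6)&(P[:,0]<1.2)&(P[:,1]>-.3)&(P[:,1]<.13)
    R=P[m].astype(np.float32); r=cv2.minAreaRect(R[:,:2]*1000);print("rim rect",r)
    print(cv2.boxPoints(r))
E
```

```text
rim front L [0.6857 0.0854 0.234 ]
rim front R [ 0.6628 -0.1801  0.234 ]
panel L [0.509  0.1018 0.019 ]
panel R [ 0.4855 -0.1633  0.019 ]
handle L [ 0.4629  0.0285 -0.006 ]
handle R [ 0.4541 -0.0862 -0.006 ]
rib L [ 0.6663  0.0624 -0.028 ]
rib mid [ 0.6513 -0.1098 -0.028 ]
rib R [ 0.647  -0.1572 -0.028 ]
sc panel L [0.5111 0.0972 0.019 ]
sc panel R [ 0.4849 -0.1644  0.019 ]
sc rimR [ 0.664  -0.1804  0.234 ]
sc rimL [0.6923 0.0762 0.234 ]
top panel top pts 274 [ 0.0393  0.9992  0.5002 -0.0793] [ 0.4818 -0.1638  0.0112] [0.598  0.102  0.0239]
rim rect ((844.0599365234375, -63.87861633300781), (271.52996826171875, 345.17950439453125), 84.4397201538086)
[[ 659.1276 -182.2821]
 [1002.683  -215.7275]
 [1028.9923   54.5248]
 [ 685.4369   87.9703]]
scene panel top pts 436 [ 0.0861  0.9963  0.4929 -0.0833] [ 0.482  -0.1642  0.0111] [0.5975 0.101  0.0235]
rim rect ((843.76123046875, -63.32867431640625), (273.90020751953125, 341.2869873046875), 84.4876708984375)
[[ 660.7515 -183.2534]
 [1000.4602 -216.0375]
 [1026.771    56.5961]
 [ 687.0623   89.3801]]
```

The tray front edge is at x≈0.674 and the drawer floor at z≈-0.046, which matches the 250 mm given. The handle, rib and panel together put the back compartment's centre at about (0.707,-0.051), so the drawer seems to be about 9 mm in from its stop. I'll write a planner that turns waypoints into tool-frame rows.

```bash
cat > pl.py <<'E'
from h import *
from scipy.spatial.transform import Rotation as R
import json
def pose(az,r,z,t,off=0.,h=None):
    """TCP at cylindrical (deg,m,m); tool z tilted t deg outward from down; tool x inward; off: extra yaw about world z; h: heading of tilt(deg), default az"""
    a=np.radians(az); 
    hd=np.radians(az if h is None else h); t=np.radians(t)
    e=np.array([np.cos(hd),np.sin(hd),0]);Z=np.array([0,0,1.])
    zt=np.sin(t)*e-np.cos(t)*Z; xt=-np.cos(t)*e-np.sin(t)*Z; yt=np.cross(zt,xt)
    M=R.from_euler('z',off,degrees=True)*R.from_matrix(np.c_[xt,yt,zt])
    return np.array([r*np.cos(a),r*np.sin(a),z]),M
def cyl(x,y): return np.degrees(np.arctan2(y,x)),np.hypot(x,y)
def rows(targets,grip,start=None,dec=1,decr=1):
    s=observe(); p,M=(s["eef_pos"],R.from_quat(s["tool_rot"])) if start is None else start
    dp=[];dr=[]
    for tp,tM in targets:
        d=np.round(M.inv().apply(tp-p)*100,dec)+0.; w=np.round(np.degrees((M.inv()*tM).as_rotvec()),decr)+0.
        dp.append(d.tolist());dr.append(w.tolist())
        p=p+M.apply(d/100); M=M*R.from_rotvec(np.radians(w))
    for i in range(0,len(dp),12):
        print(json.dumps({"dp":dp[i:i+12],"delta_rot":dr[i:i+12],"grip":[grip]*len(dp[i:i+12])}))
    print("end",p.round(4),M.as_matrix().round(3).tolist(),"max",np.abs(dp).max(),np.linalg.norm(dr,axis=1).max(),len(dp))
    return p,M
def lin(a,b,n):
    a=np.array(a,float);b=np.array(b,float)
    return [a+(b-a)*(i+1)/n for i in range(n)]
E
python3 - <<'E'
from pl import *
s=observe();print(s["time_s"],s["eef_pos"])
az,r=cyl(*s["eef_pos"][:2])
x=R.from_quat(s["tool_rot"]).as_matrix()[:,0];xa=np.degrees(np.arctan2(x[1],x[0]))
off0=xa-(az+180)+360; print(az,r,xa,off0)
off0=off0 if off0<0 else off0-360; print(off0)
a,rr=cyl(.507,.392)
g=np.array([.507,.392,.195])  # grasp point
# pregrasp 110mm back along tool axis & TCP 25 beyond axis
e=np.array([np.cos(np.radians(a)),np.sin(np.radians(a))])
W=lambda back:(a,rr+(.025-back)*np.sin(np.pi/4),.195-(.025-back)*np.cos(np.pi/4),45,0)
pts=lin((az,r,.231,0,off0),(az+10,.53,.30,0,off0+6),3)
cur=pts[-1]
pts+=lin(cur,(a,.50,.34,20,0),24)
pts+=lin(pts[-1],W(.12),6)
print(W(.12),W(0))
rows([pose(*q) for q in pts],1)
t=load("top")["P"].reshape(-1,3); m=(abs(t[:,2])<.004)&(abs(t[:,1])<.15)&(t[:,0]>.2)&(t[:,0]<.45);print("table edge x",np.percentile(t[m][:,0],[98,99.8]))
E
```

```text
0.55 [ 0.12957512 -0.53453964  0.23131587]
-76.3740428262651 0.550020304548256 13.625860488441495 269.99990331470656
-90.00009668529344
(np.float64(37.71031852764135), np.float64(0.5736937971473661), np.float64(0.26217514421272203), 45, 0) (np.float64(37.71031852764135), np.float64(0.6585466108897517), np.float64(0.17732233047033633), 45, 0)
{"dp": [[3.2, -0.8, -2.3], [3.1, -0.6, -2.3], [3.1, -0.6, -2.3], [4.0, 0.2, -0.1], [4.0, 0.4, -0.3], [3.9, 0.6, -0.2], [3.9, 0.9, -0.4], [3.8, 1.1, -0.4], [3.7, 1.3, -0.4], [3.6, 1.6, -0.5], [3.5, 1.7, -0.5], [3.4, 2.0, -0.6]], "delta_rot": [[0.0, 0.0, -5.3], [0.0, 0.0, -5.4], [0.0, 0.0, -5.3], [-0.1, -0.8, -7.8], [-0.1, -0.9, -7.9], [-0.3, -0.8, -7.8], [-0.4, -0.8, -7.8], [-0.5, -0.9, -7.9], [-0.7, -0.8, -7.8], [-0.7, -0.8, -7.8], [-0.8, -0.9, -7.8], [-1.0, -0.8, -7.7]], "grip": [1, 1, 1, 1, 1, 1, 1, 1, 1, 1, 1, 1]}
{"dp": [[3.2, 2.2, -0.6], [3.1, 2.3, -0.6], [2.9, 2.5, -0.6], [2.7, 2.8, -0.7], [2.6, 2.8, -0.6], [2.3, 3.0, -0.7], [2.2, 3.2, -0.6], [1.9, 3.2, -0.7], [1.8, 3.4, -0.6], [1.5, 3.5, -0.6], [1.3, 3.6, -0.5], [1.1, 3.6, -0.5]], "delta_rot": [[-1.1, -0.8, -7.8], [-1.2, -0.9, -7.7], [-1.3, -0.8, -7.8], [-1.4, -0.8, -7.7], [-1.5, -0.9, -7.7], [-1.7, -0.8, -7.6], [-1.7, -0.8, -7.7], [-1.9, -0.9, -7.6], [-2.0, -0.8, -7.6], [-2.1, -0.8, -7.5], [-2.2, -0.8, -7.5], [-2.2, -0.9, -7.5]], "grip": [1, 1, 1, 1, 1, 1, 1, 1, 1, 1, 1, 1]}
{"dp": [[0.8, 3.7, -0.5], [0.7, 3.7, -0.3], [0.4, 3.8, -0.4], [-0.7, 0.0, 1.7], [-0.6, 0.0, 1.7], [-0.5, 0.0, 1.7], [-0.3, 0.0, 1.7], [-0.2, 0.0, 1.8], [-0.1, 0.0, 1.8]], "delta_rot": [[-2.5, -0.8, -7.5], [-2.5, -0.8, -7.4], [-2.6, -0.9, -7.4], [0.0, -4.1, 0.0], [0.0, -4.2, 0.0], [0.0, -4.2, 0.0], [0.0, -4.1, 0.0], [0.0, -4.2, 0.0], [0.0, -4.2, 0.0]], "grip": [1, 1, 1, 1, 1, 1, 1, 1, 1]}
end [0.4537 0.3513 0.2622] [[-0.559, -0.612, 0.56], [-0.432, 0.791, 0.433], [-0.708, -0.0, -0.707]] max 4.0 7.966806135459806 33
table edge x [0.31928518 0.32131491]
```

```bash
python3 - <<'E'
s=open('pl.py').read()
s=s.replace("az if h is None else h","az-np.degrees(np.arcsin(.1106/r)) if h is None else h")
s=s.replace("M=R.from_euler('z',off,degrees=True)*R.from_matrix(np.c_[xt,yt,zt])","M=R.from_matrix(np.c_[xt,yt,zt])*R.from_euler('z',-off,degrees=True)")
s+='''
def hd(x,y):
    az,r=cyl(x,y); return az-np.degrees(np.arcsin(.1106/r))
def tcp_for(g,t,h,beyond):
    """cyl params of TCP so that it lies 'beyond' m past point g along tool z"""
    tr=np.radians(t);e=np.array([np.cos(np.radians(h)),np.sin(np.radians(h))])
    p=np.array(g,float)+beyond*np.r_[np.sin(tr)*e,-np.cos(tr)]
    return (*cyl(*p[:2]),p[2])
'''
open('pl.py','w').write(s)
E
python3 - <<'E'
from pl import *
s=observe()
az,r=cyl(*s["eef_pos"][:2])
p,M=pose(az,r,.231,0,-78.4);print("start rot err",(M.inv()*R.from_quat(s["tool_rot"])).as_rotvec())
h=hd(.507,.392);print(h)
g=[.507,.392,.195]
W=lambda b:(*tcp_for(g,45,h,b),45,0)
pts=lin((az,r,.231,0,-78.4),(az+10,.53,.30,0,-72),3)
a=W(-.1)[0]
pts+=lin(pts[-1],(a,.48,.34,10,0),26)
q=[pose(*x) for x in pts]
l=pts[-1]
def hof(x): return x[0]-np.degrees(np.arcsin(.1106/x[1]))
l6=np.r_[l,hof(l)]
q+=[pose(*x) for x in lin(l6,(*W(-.1),h),7)]
print(W(-.1),W(.025))
rows(q,1)
E
```

```text
start rot err [ 1.08514267e-05 -7.31509545e-06  3.62892870e-05]
27.772564270807337
(np.float64(38.934158601133085), np.float64(0.5713495533623812), np.float64(0.2657106781186548), 45, 0) (np.float64(37.444785302384005), np.float64(0.6582884413144073), np.float64(0.17732233047033633), 45, 0)
{"dp": [[3.2, -0.8, -2.3], [3.1, -0.6, -2.3], [3.1, -0.6, -2.3], [3.8, 0.1, -0.1], [3.7, 0.3, -0.2], [3.7, 0.4, -0.2], [3.6, 0.6, -0.1], [3.7, 0.7, -0.2], [3.5, 0.9, -0.2], [3.5, 1.1, -0.2], [3.4, 1.3, -0.2], [3.4, 1.4, -0.2]], "delta_rot": [[0.0, 0.0, -5.3], [0.0, 0.0, -5.3], [0.0, 0.0, -5.4], [-0.4, -0.1, -6.7], [-0.3, -0.1, -6.8], [-0.4, -0.1, -6.8], [-0.4, -0.1, -6.8], [-0.4, -0.1, -6.7], [-0.4, -0.1, -6.8], [-0.4, -0.1, -6.8], [-0.4, -0.1, -6.7], [-0.5, -0.1, -6.8]], "grip": [1, 1, 1, 1, 1, 1, 1, 1, 1, 1, 1, 1]}
{"dp": [[3.2, 1.6, -0.2], [3.2, 1.7, -0.3], [3.1, 1.8, -0.2], [3.0, 2.0, -0.2], [2.8, 2.1, -0.3], [2.8, 2.3, -0.2], [2.6, 2.3, -0.3], [2.5, 2.5, -0.3], [2.4, 2.6, -0.2], [2.2, 2.7, -0.3], [2.1, 2.7, -0.3], [2.0, 2.9, -0.3]], "delta_rot": [[-0.4, 0.0, -6.8], [-0.5, -0.1, -6.7], [-0.5, 
[... 193 characters left out ...]
 "grip": [1, 1, 1, 1, 1, 1, 1, 1, 1, 1, 1, 1]}
{"dp": [[1.8, 2.9, -0.3], [1.6, 3.0, -0.3], [1.5, 3.1, -0.3], [1.4, 3.1, -0.4], [1.2, 3.2, -0.3], [-1.1, 0.3, 1.3], [-1.0, 0.3, 1.3], [-0.8, 0.3, 1.4], [-0.7, 0.3, 1.5], [-0.6, 0.2, 1.6], [-0.4, 0.3, 1.6], [-0.3, 0.3, 1.6]], "delta_rot": [[-0.6, -0.3, -6.7], [-0.7, -0.2, -6.7], [-0.6, -0.3, -6.7], [-0.7, -0.4, -6.8], [-0.7, -0.4, -6.7], [-0.1, -5.0, -0.3], [-0.1, -5.0, -0.3], [-0.1, -5.0, -0.2], [-0.1, -5.0, -0.3], [-0.2, -5.0, -0.3], [-0.2, -5.0, -0.2], [-0.2, -5.0, -0.3]], "grip": [1, 1, 1, 1, 1, 1, 1, 1, 1, 1, 1, 1]}
end [0.444  0.3593 0.2661] [[-0.625, -0.467, 0.626], [-0.33, 0.884, 0.33], [-0.708, -0.0, -0.707]] max 3.8 6.847627326307996 36
```

Emit:
{"fn": "carry_out", "kwargs": {
  "dp": [
    [3.2,-0.8,-2.3],
    [3.1,-0.6,-2.3],
    [3.1,-0.6,-2.3],
    [3.8,0.1,-0.1],
    [3.7,0.3,-0.2],
    [3.7,0.4,-0.2],
    [3.6,0.6,-0.1],
    [3.7,0.7,-0.2],
    [3.5,0.9,-0.2],
    [3.5,1.1,-0.2],
    [3.4,1.3,-0.2],
    [3.4,1.4,-0.2]
  ],
  "delta_rot": [
    [0,0,-5.3],
    [0,0,-5.3],
    [0,0,-5.4],
    [-0.4,-0.1,-6.7],
    [-0.3,-0.1,-6.8],
    [-0.4,-0.1,-6.8],
    [-0.4,-0.1,-6.8],
    [-0.4,-0.1,-6.7],
    [-0.4,-0.1,-6.8],
    [-0.4,-0.1,-6.8],
    [-0.4,-0.1,-6.7],
    [-0.5,-0.1,-6.8]
  ],
  "grip": [1,1,1,1,1,1,1,1,1,1,1,1]
}}

```text
time_s: 1.8
eef_pos: [0.4452, -0.2542, 0.3138]
tool_rot: [0.702, 0.712, 0.001, 0.031]
contact_force: [0.3, -0.3, -1.0]
finger_gap: 0.0852
```

Emit:
{"fn": "carry_out", "kwargs": {
  "dp": [
    [3.2,1.6,-0.2],
    [3.2,1.7,-0.3],
    [3.1,1.8,-0.2],
    [3.0,2.0,-0.2],
    [2.8,2.1,-0.3],
    [2.8,2.3,-0.2],
    [2.6,2.3,-0.3],
    [2.5,2.5,-0.3],
    [2.4,2.6,-0.2],
    [2.2,2.7,-0.3],
    [2.1,2.7,-0.3],
    [2.0,2.9,-0.3]
  ],
  "delta_rot": [
    [-0.4,0,-6.8],
    [-0.5,-0.1,-6.7],
    [-0.5,-0.1,-6.8],
    [-0.5,-0.1,-6.7],
    [-0.5,-0.1,-6.8],
    [-0.5,-0.1,-6.7],
    [-0.6,-0.2,-6.8],
    [-0.5,-0.1,-6.7],
    [-0.6,-0.2,-6.8],
    [-0.6,-0.2,-6.7],
    [-0.6,-0.2,-6.7],
    [-0.7,-0.2,-6.8]
  ],
  "grip": [1,1,1,1,1,1,1,1,1,1,1,1]
}}

```text
time_s: 3.0
eef_pos: [0.463, 0.1583, 0.3322]
tool_rot: [0.069, 0.995, 0.012, 0.07]
contact_force: [0.3, 0.2, -0.3]
finger_gap: 0.0854
```

```bash
python3 - <<'E'
from pl import *
s=observe();print(s["time_s"],s["eef_pos"],s["joint_pos"],s["contact_force"])
# replan remainder
h=hd(.507,.392);g=[.507,.392,.195]
W=lambda b:(*tcp_for(g,45,h,b),45,0)
az,r=cyl(*s["eef_pos"][:2]);
m=R.from_quat(s["tool_rot"]).as_matrix();print(m.round(3))
E
```

```text
3.0 [0.46295526 0.1583316  0.332245  ] [ 1.00434404e-01  5.05641740e-03  1.59630071e+00  9.03271998e-04
  1.39878830e+00 -1.33234176e+00] [ 0.31593233  0.21601362 -0.33106363]
[[-0.981  0.135  0.14 ]
 [ 0.139  0.99   0.015]
 [-0.137  0.034 -0.99 ]]
```

Emit:
{"fn": "carry_out", "kwargs": {
  "dp": [
    [1.8,2.9,-0.3],
    [1.6,3.0,-0.3],
    [1.5,3.1,-0.3],
    [1.4,3.1,-0.4],
    [1.2,3.2,-0.3],
    [-1.1,0.3,1.3],
    [-1.0,0.3,1.3],
    [-0.8,0.3,1.4],
    [-0.7,0.3,1.5],
    [-0.6,0.2,1.6],
    [-0.4,0.3,1.6],
    [-0.3,0.3,1.6]
  ],
  "delta_rot": [
    [-0.6,-0.3,-6.7],
    [-0.7,-0.2,-6.7],
    [-0.6,-0.3,-6.7],
    [-0.7,-0.4,-6.8],
    [-0.7,-0.4,-6.7],
    [-0.1,-5,-0.3],
    [-0.1,-5,-0.3],
    [-0.1,-5,-0.2],
    [-0.1,-5,-0.3],
    [-0.2,-5,-0.3],
    [-0.2,-5,-0.2],
    [-0.2,-5,-0.3]
  ],
  "grip": [1,1,1,1,1,1,1,1,1,1,1,1]
}}

```text
time_s: 4.2
eef_pos: [0.4441, 0.3595, 0.2666]
tool_rot: [-0.222, 0.896, 0.092, 0.374]
contact_force: [-0.0, -0.4, 0.3]
finger_gap: 0.0858
```

Emit:
{"fn": "carry_out", "kwargs": {
  "dp": [
    [0,0,0]
  ],
  "delta_rot": [
    [0,0,0]
  ],
  "grip": [1]
}}

```text
time_s: 4.3
eef_pos: [0.4414, 0.3582, 0.2618]
tool_rot: [-0.223, 0.898, 0.091, 0.369]
contact_force: [-0.6, -1.1, -1.4]
finger_gap: 0.0855
```

```bash
python3 - <<'E'
from pl import *
s=observe();print(s["time_s"],s["eef_pos"],s["joint_pos"])
d=load("wrist"); cv2.imwrite("pics/w1.png",d["img"][:,:,::-1])
h=hd(.507,.392);g=[.507,.392,.195]
W=lambda b:(*tcp_for(g,45,h,b),45,0,h)
pts=lin(W(-.1),W(.025),5)
rows([pose(*x) for x in pts],1)
E
```

```text
4.3 [0.44141889 0.35820185 0.26175241] [ 4.85519891e-01 -9.03729235e-02  2.11357725e+00  7.79164565e-05
  3.38559966e-01 -1.57126090e+00]
{"dp": [[-0.3, 0.0, 2.5], [0.0, 0.0, 2.5], [0.0, 0.0, 2.5], [0.0, 0.0, 2.5], [0.0, -0.1, 2.5]], "delta_rot": [[0.0, -0.3, 0.0], [0.0, 0.0, 0.0], [0.0, 0.0, 0.0], [0.0, 0.0, 0.0], [0.0, 0.0, 0.0]], "grip": [1, 1, 1, 1, 1]}
end [0.5229 0.3999 0.1774] [[-0.625, -0.467, 0.626], [-0.33, 0.884, 0.33], [-0.707, -0.0, -0.707]] max 2.5 0.3 5
```

View pics/w1.png

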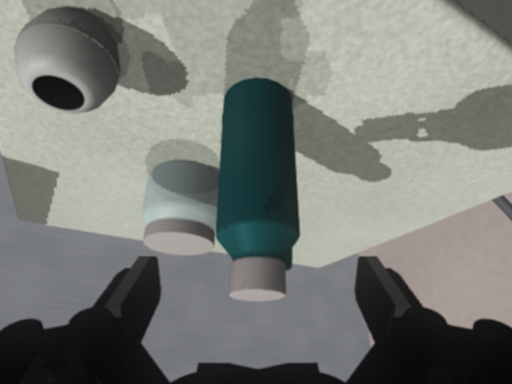

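The wrist view shows the jug centred between the fingers (x≈258). Joint 5 is at 0.34 against a lower limit of 0.22, so I'll fit a quick kinematic model to check margins along the path.

```bash
cat > kin.py <<'E'
import numpy as np
from scipy.optimize import least_squares
D=[([.259344645,1.53612495,1.34797194],[.12957512,-.53453964,.23131587]),
([5.0564e-3,1.5963,1.398788],[.46295526,.1583316,.332245]),
([-.0903729,2.113577,.33856],[.44141889,.35820185,.26175241])]
def fk(q,L):
    a,b,c=q; s2=a;s3=a+b;s5=a+b+c
    return np.array([L[0]*np.sin(s2)+L[1]*np.sin(s3)+L[2]*np.sin(s5), L[3]+L[0]*np.cos(s2)+L[1]*np.cos(s3)+L[2]*np.cos(s5)])
def res(L): return np.concatenate([fk(q,L)-[np.sqrt(p[0]**2+p[1]**2-.1106**2),p[2]] for q,p in D])
o=least_squares(res,[.4,.4,.25,.25]);L=o.x
def ik(r,z,t):
    rho=np.sqrt(r*r-.1106**2); s5=np.pi-np.radians(t)
    f=lambda x:fk([x[0],x[1],s5-x[0]-x[1]],L)-[rho,z]
    s=least_squares(f,[.2,1.6]); x=s.x
    return np.r_[x,s5-x.sum()],np.abs(s.fun).max()
if __name__=="__main__":
    print(L,np.abs(o.fun).max())
    from pl import hd,tcp_for
    for g in ([.507,.392,.195],[.507,.392,.3],[.58,-.045,.075],[.702,-.05,.08],[.702,-.05,.05]):
        for t in (30,35,40,45,55):
            h=hd(*g[:2]); c=tcp_for(g,t,h,.025); print(g,t,*[v.round(3) for v in ik(c[1],c[2],t)])
E
python3 kin.py
```

```text
[0.51589754 0.41968903 0.32872045 0.15821962] 0.008173684311706286
[0.507, 0.392, 0.195] 30 [0.22  1.858 0.54 ] 0.0
[0.507, 0.392, 0.195] 35 [0.195 1.929 0.407] 0.0
[0.507, 0.392, 0.195] 40 [0.177 1.998 0.268] 0.0
[0.507, 0.392, 0.195] 45 [0.165 2.065 0.125] 0.0
[0.507, 0.392, 0.195] 55 [ 0.169  2.19  -0.177] 0.0
[0.507, 0.392, 0.3] 30 [0.143 1.683 0.792] 0.0
[0.507, 0.392, 0.3] 35 [0.108 1.759 0.664] 0.0
[0.507, 0.392, 0.3] 40 [0.078 1.832 0.533] 0.0
[0.507, 0.392, 0.3] 45 [0.054 1.904 0.398] 0.0
[0.507, 0.392, 0.3] 55 [0.026 2.041 0.115] 0.0
[0.58, -0.045, 0.075] 30 [0.281 2.142 0.195] 0.0
[0.58, -0.045, 0.075] 35 [0.273 2.207 0.05 ] 0.0
[0.58, -0.045, 0.075] 40 [ 0.275  2.27  -0.101] 0.0
[0.58, -0.045, 0.075] 45 [ 0.287  2.33  -0.261] 0.0
[0.58, -0.045, 0.075] 55 [ 0.35   2.438 -0.606] 0.0
[0.702, -0.05, 0.08] 30 [0.459 1.835 0.324] 0.0
[0.702, -0.05, 0.08] 35 [0.445 1.905 0.181] 0.0
[0.702, -0.05, 0.08] 40 [0.44  1.971 0.033] 0.0
[0.702, -0.05, 0.08] 45 [ 0.442  2.033 -0.119] 0.0
[0.702, -0.05, 0.08] 55 [ 0.474  2.142 -0.434] 0.0
[0.702, -0.05, 0.05] 30 [0.5   1.859 0.258] 0.0
[0.702, -0.05, 0.05] 35 [0.49  1.928 0.113] 0.0
[0.702, -0.05, 0.05] 40 [ 0.488  1.992 -0.037] 0.0
[0.702, -0.05, 0.05] 45 [ 0.495  2.052 -0.19 ] 0.0
[0.702, -0.05, 0.05] 55 [ 0.535  2.155 -0.509] 0.0
```

Joint 5's range makes a 45° tilt infeasible inside the drawer unless the wrist is flipped (joint 4 near π). I'll build a full kinematic model so I can plan that flip, backing off first to get more data.

```bash
cat > fk6.py <<'E'
import numpy as np, json
from scipy.spatial.transform import Rotation as R
from scipy.optimize import least_squares
# params: d1, L1, L2, D, a1(shoulder fwd), e(elbow perp), latp, latd
def Ry(t): return R.from_euler('y',t)
def fk(q,L,s4=1.):
    d1,L1,L2,D,a1,e,lp,ld=L
    A=R.from_euler('z',q[0]); p=A.apply([a1,lp,d1])
    A2=A*Ry(q[1]); p=p+A2.apply([0,0,L1])
    A3=A2*Ry(q[2]); p=p+A3.apply([e,0,L2])
    A4=A3*R.from_euler('z',s4*q[3]); 
    A5=A4*Ry(q[4]); p=p+A5.apply([0,ld,D])
    M=A5*R.from_euler('z',q[5])*R.from_euler('z',np.pi/2)  # fix offset
    return p,M
E
python3 - <<'E'
from fk6 import *
D=[([-1.53579287,.259344645,1.53612495,-5.3e-6,1.34797194,-.2028],[.12957512,-.53453964,.23131587]),
([.100434,5.0564e-3,1.5963,.0009,1.398788,-1.33234],[.46295526,.1583316,.332245]),
([.48552,-.0903729,2.113577,.00008,.33856,-1.57126],[.44141889,.35820185,.26175241])]
from pl import *
from fk6 import fk
s=observe(); T=[R.from_quat([.992937811,.118632414,7.5e-5,-9.2e-4]),None,R.from_quat(s["tool_rot"])]
for (q,p),M in zip(D,T):
    if M is not None: print((fk(q,[0]*8)[1].inv()*M).as_rotvec().round(3))
f=lambda L:np.concatenate([fk(q,[L[0],L[1],L[2],L[3],L[4],L[5],L[6],0])[0]-p for q,p in D]+[0.02*(np.array(L[4:6]))])
o=least_squares(f,[.2,.5,.4,.3,0,0,.11]);print(o.x.round(4),np.abs(o.fun).max())
E
```

```text
[-0. -0. -0.]
[ 0.    -0.001  0.   ]
[0.216  0.5298 0.4213 0.3491 0.0052 0.0551 0.1108] 0.0011027841067435165
```

```bash
cat >> fk6.py <<'E'
L0=[.216,.5298,.4213,.3491,.0052,.0551,.1108,0.]
def jpath(q0,q1,n): return [np.array(q0)+(np.array(q1)-np.array(q0))*(i+1)/n for i in range(n)]
E
python3 - <<'E'
from pl import *
from fk6 import *
s=observe();q=s["joint_pos"]
print(s["eef_pos"],fk(q,L0)[0])
q1=q.copy();q1[1]=-.35;q1[2]=2.0;q1[4]=.7;q1[3]=0
q2=q1.copy();q2[3]=.35
P=[fk(x,L0) for x in jpath(q,q1,5)+jpath(q1,q2,4)]
print(P[4][0],P[-1][0])
rows(P,1)
E
```

```text
[0.44242572 0.3585696  0.26379227] [0.44250262 0.35861011 0.26372291]
[0.37955896 0.32541505 0.38010163] [0.34454226 0.39413146 0.39369375]
{"dp": [[-0.9, 0.0, -2.5], [-0.8, 0.0, -2.5], [-0.7, 0.0, -2.7], [-0.5, 0.0, -2.7], [-0.3, 0.0, -2.9], [-0.1, 2.0, 0.0], [0.0, 1.9, -0.1], [-0.1, 2.0, 0.0], [-0.1, 2.0, -0.1]], "delta_rot": [[0.0, -0.1, 0.0], [0.0, -0.2, 0.0], [0.0, -0.1, 0.0], [0.0, -0.1, 0.0], [0.0, -0.1, 0.0], [-3.2, 0.0, 3.8], [-3.3, 0.0, 3.9], [-3.2, 0.0, 3.8], [-3.2, 0.0, 3.8]], "grip": [1, 1, 1, 1, 1, 1, 1, 1, 1]}
end [0.3445 0.3944 0.3942] [[-0.741, -0.415, 0.529], [-0.095, 0.844, 0.528], [-0.665, 0.341, -0.665]] max 2.9 5.10881590977792 9
```

Emit:
{"fn": "carry_out", "kwargs": {
  "dp": [
    [-0.9,0,-2.5],
    [-0.8,0,-2.5],
    [-0.7,0,-2.7],
    [-0.5,0,-2.7],
    [-0.3,0,-2.9],
    [0,0,0]
  ],
  "delta_rot": [
    [0,-0.1,0],
    [0,-0.2,0],
    [0,-0.1,0],
    [0,-0.1,0],
    [0,-0.1,0],
    [0,0,0]
  ],
  "grip": [1,1,1,1,1,1]
}}

```text
time_s: 4.95
eef_pos: [0.3804, 0.3259, 0.3893]
tool_rot: [-0.221, 0.893, 0.094, 0.38]
contact_force: [0.2, 0.1, 0.2]
finger_gap: 0.0853
```

```bash
python3 - <<'E'
from plant import *
s=observe();print(list(s["joint_pos"]),list(s["eef_pos"]))
from fk6 import *
p,M=fk(s["joint_pos"],L0);print(p,(M.inv()*R.from_quat(s["tool_rot"])).as_rotvec())
E
```

```text
[np.float64(0.48533752625633453), np.float64(-0.359720837981825), np.float64(1.9941484391217488), np.float64(-2.171849519282366e-05), np.float64(0.7019441700389074), np.float64(-1.5711498813130587)] [np.float64(0.3803707693474182), np.float64(0.3258732820419319), np.float64(0.3892917553186225)]
[0.37937641 0.32534892 0.38820242] [-3.33066907e-16 -1.87350135e-16  6.93889390e-17]
```

Emit:
{"fn": "carry_out", "kwargs": {
  "dp": [
    [-0.1,2.0,0],
    [0,1.9,-0.1],
    [-0.1,2.0,0],
    [-0.1,2.0,-0.1],
    [0,0,0]
  ],
  "delta_rot": [
    [-3.2,0,3.8],
    [-3.3,0,3.9],
    [-3.2,0,3.8],
    [-3.2,0,3.8],
    [0,0,0]
  ],
  "grip": [1,1,1,1,1]
}}

```text
time_s: 5.45
eef_pos: [0.3456, 0.3954, 0.3967]
tool_rot: [-0.141, 0.9, 0.243, 0.333]
contact_force: [0.3, -0.3, -0.2]
finger_gap: 0.0855
```

```bash
python3 - <<'E'
from plant import *
s=observe();print(list(s["joint_pos"]),list(s["eef_pos"]))
from fk6 import *
for s4 in(1,-1):
    p,M=fk(s["joint_pos"],L0,s4);print(p,(M.inv()*R.from_quat(s["tool_rot"])).as_rotvec())
E
```

```text
[np.float64(0.4817697988806472), np.float64(-0.3523681921625604), np.float64(1.9997572136829196), np.float64(0.35574569254030725), np.float64(0.6996186857388047), np.float64(-1.5780686515585618)] [np.float64(0.34559487720506293), np.float64(0.39537071897896453), np.float64(0.3967459822532475)]
[0.34518225 0.39386427 0.39553359] [-4.02455846e-16 -4.16333634e-17  8.32667268e-17]
[0.41773664 0.25510045 0.39553359] [-0.45813568 -0.00333177  0.54435337]
```

```bash
python3 - <<'E'
from fk6 import *
D=[([-1.53579287,.259344645,1.53612495,-5.3e-6,1.34797194,-.20282],[.12957512,-.53453964,.23131587]),
([.100434,5.0564e-3,1.5963,.0009,1.398788,-1.33234],[.46295526,.1583316,.332245]),
([.48552,-.0903729,2.113577,.00008,.33856,-1.57126],[.44141889,.35820185,.26175241]),
([.48533752,-.35972,1.99415,0,.701944,-1.57115],[.38037,.325873,.389292]),
([.4817698,-.352368,1.999757,.3557457,.6996187,-1.57806],[.345595,.395371,.396746])]
f=lambda L:np.concatenate([fk(q,L)[0]-p for q,p in D])
o=least_squares(f,L0);print(o.x.round(4),np.abs(o.fun).max())
L=o.x
open('fk6.py','a').write(f"\nL0={o.x.round(5).tolist()}\n"+'''
LO=np.array([-3.14,-.91,.19,-1.22,.22,-3.12]);HI=np.array([3.14,2.08,2.58,4.36,2.71,3.12])
def ik(p,M,q0):
    f=lambda q:np.r_[fk(q,L0)[0]-p,0.3*(fk(q,L0)[1].inv()*M).as_rotvec()]
    s=least_squares(f,q0,xtol=1e-12,ftol=1e-12); return s.x,np.abs(s.fun).max()
''')
E
python3 - <<'E'
from pl import *
from fk6 import *
q0=[.4,.3,2.0,np.pi,.5,-np.pi/2]
def up(P): return P[0],P[1]*R.from_euler('z',180,degrees=True)
for g in ([.507,.392,.195],[.507,.392,.26],[.60,.2,.25],[.60,-.04,.22],[.635,-.043,.09],[.702,-.05,.09],[.702,-.05,.049]):
    for t in (55,60,65,70,75):
        h=hd(*g[:2]); c=tcp_for(g,t,h,.025); q,e=ik(*up(pose(*c,t,0,h)),q0); print(g,t,q.round(2),round(e,4),"" if ((q>LO+.03)&(q<HI-.03)).all() else "XX")
E
```

```text
[0.2207 0.5332 0.425  0.3529 0.0013 0.0591 0.1108 0.    ] 0.0003839723686298868
[0.507, 0.392, 0.195] 55 [ 0.48  0.23  2.18  3.14  0.23 -1.57] 0.0 XX
[0.507, 0.392, 0.195] 60 [ 0.48  0.27  2.24  3.14  0.41 -1.57] 0.0 
[0.507, 0.392, 0.195] 65 [ 0.48  0.31  2.29  3.14  0.59 -1.57] 0.0 
[0.507, 0.392, 0.195] 70 [ 0.48  0.37  2.33  3.14  0.78 -1.57] 0.0 
[0.507, 0.392, 0.195] 75 [ 0.48  0.45  2.36  3.14  0.98 -1.57] 0.0 
[0.507, 0.392, 0.26] 55 [ 0.48  0.11  2.11  3.13  0.03 -1.56] 0.0 XX
[0.507, 0.392, 0.26] 60 [ 0.48  0.13  2.17  3.14  0.2  -1.57] 0.0 XX
[0.507, 0.392, 0.26] 65 [ 0.48  0.16  2.23  3.14  0.37 -1.57] 0.0 
[0.507, 0.392, 0.26] 70 [ 0.48  0.2   2.28  3.14  0.56 -1.57] 0.0 
[0.507, 0.392, 0.26] 75 [ 0.48  0.26  2.32  3.14  0.75 -1.57] 0.0 
[0.6, 0.2, 0.25] 55 [ 0.15  0.11  2.14  3.14  0.07 -1.56] 0.0 XX
[0.6, 0.2, 0.25] 60 [ 0.15  0.13  2.2   3.14  0.24 -1.57] 0.0 XX
[0.6, 0.2, 0.25] 65 [ 0.15  0.17  2.25  3.14  0.41 -1.57] 0.0 
[0.6, 0.2, 0.25] 70 [ 0.15  0.21  2.3   3.14  0.6  -1.57] 0.0 
[0.6, 0.2, 0.25] 75 [ 0.15  0.28  2.35  3.14  0.79 -1.57] 0.0 
[0.6, -0.04, 0.22] 5
[... 620 characters left out ...]
38  3.14  1.33 -1.57] 0.0 
[0.702, -0.05, 0.09] 55 [-0.23  0.54  2.1   3.14  0.46 -1.57] 0.0 
[0.702, -0.05, 0.09] 60 [-0.23  0.58  2.15  3.14  0.63 -1.57] 0.0 
[0.702, -0.05, 0.09] 65 [-0.23  0.63  2.18  3.14  0.81 -1.57] 0.0 
[0.702, -0.05, 0.09] 70 [-0.23  0.7   2.21  3.14  0.98 -1.57] 0.0 
[0.702, -0.05, 0.09] 75 [-0.23  0.77  2.22  3.14  1.16 -1.57] 0.0 
[0.702, -0.05, 0.049] 55 [-0.23  0.63  2.11  3.14  0.56 -1.57] 0.0 
[0.702, -0.05, 0.049] 60 [-0.23  0.68  2.15  3.14  0.73 -1.57] 0.0 
[0.702, -0.05, 0.049] 65 [-0.23  0.74  2.18  3.14  0.91 -1.57] 0.0 
[0.702, -0.05, 0.049] 70 [-0.23  0.81  2.2   3.14  1.08 -1.57] 0.0 
[0.702, -0.05, 0.049] 75 [-0.23  0.88  2.2   3.14  1.25 -1.57] 0.0
```

```bash
cat >> pl.py <<'E'
def up(P): return P[0],P[1]*R.from_euler('z',180,degrees=True)
E
python3 - <<'E'
from pl import *
from fk6 import *
s=observe();q=s["joint_pos"]
g=[.507,.392,.195];t=68;h=hd(*g[:2])
c=tcp_for(g,t,h,-.095);qp,e=ik(*up(pose(*c,t,0,h)),[.48,.1,2.3,np.pi,.6,-np.pi/2]);print(qp.round(3),e)
qm=q.copy();qm[3]=1.5;qm[4]=.45;qm[1]=-.3
qn=qp.copy();qn[4]=max(.45,qp[4]);qn[1:3]=(-.25,2.1)
J=jpath(q,qm,8)+jpath(qm,qn,11)+jpath(qn,qp,6)
P=[fk(x,L0) for x in J]
for p in P[::3]: print(p[0].round(3),p[1].as_matrix()[:,2].round(2))
rows(P,1)
E
```

```text
[ 0.484  0.067  2.506  3.14   0.618 -1.57 ] 7.41073868937292e-15
[0.343 0.422 0.414] [ 0.52  0.6  -0.61]
[0.347 0.48  0.479] [ 0.51  0.76 -0.41]
[0.372 0.5   0.546] [ 0.56  0.8  -0.21]
[0.383 0.505 0.595] [ 0.58  0.81 -0.04]
[0.399 0.491 0.641] [0.62 0.77 0.14]
[0.433 0.446 0.675] [0.72 0.64 0.28]
[0.474 0.375 0.681] [0.83 0.44 0.33]
[0.489 0.382 0.442] [ 0.88  0.47 -0.02]
[0.429 0.351 0.231] [ 0.82  0.43 -0.37]
{"dp": [[-1.2, 3.0, 0.1], [-1.1, 2.8, 0.2], [-1.2, 2.7, 0.2], [-1.2, 2.5, 0.1], [-1.3, 2.3, 0.2], [-1.2, 2.2, 0.2], [-1.3, 2.0, 0.1], [-1.3, 1.8, 0.2], [0.3, 1.5, 0.1], [0.3, 1.5, 0.1], [0.1, 1.6, 0.0], [-0.1, 1.7, -0.1]], "delta_rot": [[-5.0, -1.5, 6.4], [-4.9, -1.5, 6.7], [-4.5, -1.5, 6.8], [-4.3, -1.6, 7.0], [-4.1, -1.6, 7.1], [-3.8, -1.6, 7.2], [-3.6, -1.8, 7.4], [-3.3, -1.7, 7.5], [-3.1, 0.9, 8.0], [-3.2, 0.7, 8.0], [-3.4, 0.6, 8.0], [-3.5, 0.6, 7.8]], "grip": [1, 1, 1, 1, 1, 1, 1, 1, 1, 1, 1, 1]}
{"dp": [[-0.1, 1.9, 0.0], [-0.3, 2.0, -0.2], [-0.4, 2.1, -0.1], [-0.4, 2.4, -0.2], [-0.5, 2.5, -0.2], [-0.5, 2.7, -0.3], [-0.6, 2.9, -0.3], [-8.1, 0.0, -1.2], [-7.9, 0.0, -1.2], [-7.8, 0.0, -1.2], [-7.5, 0.0, -1.2], [-7.3, 0.0, -1.3]], "delta_rot": [[-3.6, 0.4, 7.8], [-3.9, 0.3, 7.7], [-4.0, 0.3, 7.6], [-4.3, 0.2, 7.5], [-4.4, 0.1, 7.3], [-4.6, 0.1, 7.2], [-4.9, 0.1, 7.1], [0.0, -6.9, 0.0], [0.0, -6.9, 0.0], [0.0, -6.9, 0.0], [0.0, -6.9, 0.0], [0.1, -6.9, 0.0]], "grip": [1, 1, 1, 1, 1, 1, 1, 1, 1, 1, 1, 1]}
{"dp": [[-7.2, 0.0, -1.2]], "delta_rot": [[0.0, -6.9, 0.0]], "grip": [1]}
end [0.4294 0.3509 0.2304] [[0.331, 0.467, 0.82], [0.175, -0.884, 0.433], [0.927, 0.0, -0.375]] max 8.1 8.713208364316786 25
```

```bash
python3 - <<'E'
from pl import *
from fk6 import *
s=observe();q=s["joint_pos"]
g=[.507,.392,.195];t=68;h=hd(*g[:2])
c=tcp_for(g,t,h,-.08);qp,e=ik(*up(pose(*c,t,0,h)),[.48,.1,2.3,np.pi,.6,-np.pi/2]);print(qp.round(3),e)
qm=q.copy();qm[3]=1.5;qm[4]=.45;qm[1]=-.3
qn=qp.copy();qn[4]=.45;qn[1:3]=(-.25,2.3)
J=jpath(q,qm,9)+jpath(qm,qn,13)+jpath(qn,qp,10)
P=[fk(x,L0) for x in J]
for p in P[21:]: print(p[0].round(3),p[1].as_matrix()[:,2].round(2), np.hypot(*(p[0][:2]-[.507,.392])).round(3))
rows(P,1)
E
```

```text
[ 0.484  0.108  2.486  3.14   0.639 -1.57 ] 1.815214645262131e-14
[0.455 0.364 0.479] [ 0.88  0.47 -0.03] 0.059
[0.458 0.366 0.452] [ 0.88  0.46 -0.06] 0.055
[0.461 0.367 0.425] [ 0.88  0.46 -0.1 ] 0.053
[0.462 0.368 0.399] [ 0.88  0.46 -0.14] 0.051
[0.462 0.368 0.373] [ 0.87  0.46 -0.17] 0.051
[0.461 0.368 0.347] [ 0.87  0.46 -0.21] 0.052
[0.459 0.367 0.322] [ 0.86  0.45 -0.24] 0.054
[0.456 0.365 0.297] [ 0.85  0.45 -0.27] 0.058
[0.452 0.363 0.272] [ 0.84  0.44 -0.31] 0.062
[0.447 0.361 0.248] [ 0.83  0.44 -0.34] 0.068
[0.441 0.357 0.225] [ 0.82  0.43 -0.37] 0.074
{"dp": [[-1.0, 2.7, 0.1], [-1.0, 2.5, 0.2], [-1.1, 2.4, 0.1], [-1.0, 2.3, 0.2], [-1.1, 2.2, 0.2], [-1.1, 2.0, 0.1], [-1.1, 1.9, 0.2], [-1.1, 1.7, 0.2], [-1.2, 1.7, 0.1], [0.0, 0.0, 0.1], [-0.2, 0.0, -0.1], [-0.5, 0.1, -0.1]], "delta_rot": [[-4.5, -1.3, 5.7], [-4.3, -1.4, 5.9], [-4.1, -1.3, 6.0], [-3.9, -1.4, 6.1], [-3.8, -1.4, 6.3], [-3.5, -1.5, 6.4], [-3.3, -1.4, 6.5], [-3.2, -1.6, 6.5], [-2.9, -1.5, 6.7], [-1.8, 0.0, 7.2], [-1.7, -0.2, 7.2], [-1.8, -0.4, 7.2]], "grip": [1, 1, 1, 1, 1, 1, 1, 1, 1, 1, 1, 1]}
{"dp": [[-0.7,
[... 279 characters left out ...]
 -0.9, 7.1], [-2.1, -1.0, 7.0], [-2.2, -1.2, 7.0], [-2.4, -1.3, 6.9], [-2.6, -1.4, 6.9], [-2.7, -1.5, 6.7], [-2.8, -1.5, 6.7], [-3.1, -1.5, 6.6], [0.0, -2.1, 0.0], [0.0, -2.0, 0.0]], "grip": [1, 1, 1, 1, 1, 1, 1, 1, 1, 1, 1, 1]}
{"dp": [[-2.6, 0.0, 0.4], [-2.6, 0.0, 0.4], [-2.5, 0.0, 0.3], [-2.6, 0.0, 0.3], [-2.5, 0.0, 0.3], [-2.5, 0.0, 0.2], [-2.4, 0.0, 0.2], [-2.4, 0.0, 0.2]], "delta_rot": [[0.0, -2.0, 0.0], [0.0, -2.1, 0.0], [0.0, -2.0, 0.0], [0.0, -2.0, 0.0], [0.0, -2.1, 0.0], [0.0, -2.0, 0.0], [0.0, -2.0, 0.0], [0.0, -2.1, 0.0]], "grip": [1, 1, 1, 1, 1, 1, 1, 1]}
end [0.4412 0.3577 0.2251] [[0.332, 0.465, 0.82], [0.175, -0.885, 0.431], [0.927, -0.0, -0.375]] max 2.7 7.505331438384317 32
```

Emit:
{"fn": "carry_out", "kwargs": {
  "dp": [
    [-1.0,2.7,0.1],
    [-1.0,2.5,0.2],
    [-1.1,2.4,0.1],
    [-1.0,2.3,0.2],
    [-1.1,2.2,0.2],
    [-1.1,2.0,0.1],
    [-1.1,1.9,0.2],
    [-1.1,1.7,0.2],
    [-1.2,1.7,0.1],
    [0,0,0.1],
    [-0.2,0,-0.1],
    [-0.5,0.1,-0.1]
  ],
  "delta_rot": [
    [-4.5,-1.3,5.7],
    [-4.3,-1.4,5.9],
    [-4.1,-1.3,6.0],
    [-3.9,-1.4,6.1],
    [-3.8,-1.4,6.3],
    [-3.5,-1.5,6.4],
    [-3.3,-1.4,6.5],
    [-3.2,-1.6,6.5],
    [-2.9,-1.5,6.7],
    [-1.8,0,7.2],
    [-1.7,-0.2,7.2],
    [-1.8,-0.4,7.2]
  ],
  "grip": [1,1,1,1,1,1,1,1,1,1,1,1]
}}

```text
time_s: 6.65
eef_pos: [0.3888, 0.4931, 0.5646]
tool_rot: [0.356, 0.635, 0.678, 0.102]
contact_force: [-1.1, -0.4, 0.2]
finger_gap: 0.0854
```

Emit:
{"fn": "carry_out", "kwargs": {
  "dp": [
    [-0.7,0.1,-0.1],
    [-0.9,0.2,-0.2],
    [-1.1,0.3,-0.3],
    [-1.3,0.4,-0.3],
    [-1.5,0.7,-0.4],
    [-1.6,0.8,-0.4],
    [-1.8,1.0,-0.4],
    [-1.8,1.2,-0.5],
    [-1.9,1.5,-0.5],
    [-2.0,1.6,-0.5],
    [0,0,0]
  ],
  "delta_rot": [
    [-1.9,-0.5,7.2],
    [-1.9,-0.8,7.1],
    [-2.0,-0.9,7.1],
    [-2.1,-1.0,7.0],
    [-2.2,-1.2,7.0],
    [-2.4,-1.3,6.9],
    [-2.6,-1.4,6.9],
    [-2.7,-1.5,6.7],
    [-2.8,-1.5,6.7],
    [-3.1,-1.5,6.6],
    [0,0,0]
  ],
  "grip": [1,1,1,1,1,1,1,1,1,1,1]
}}

```text
time_s: 7.75
eef_pos: [0.4544, 0.3641, 0.4757]
tool_rot: [0.697, 0.172, 0.676, -0.166]
contact_force: [0.2, -0.1, -0.6]
finger_gap: 0.0851
```

```bash
python3 - <<'E'
from pl import *
from fk6 import *
s=observe();q=s["joint_pos"];print(s["time_s"],q.round(3),s["eef_pos"],fk(q,L0)[0])
g=[.507,.392,.195];t=68;h=hd(*g[:2])
c=tcp_for(g,t,h,-.08);qp,e=ik(*up(pose(*c,t,0,h)),[.48,.1,2.3,np.pi,.6,-np.pi/2])
rows([fk(x,L0) for x in jpath(q,qp,10)],1)
E
```

```text
7.75 [ 0.485 -0.246  2.305  3.145  0.457 -1.576] [0.45436324 0.36407598 0.47573504] [0.45434769 0.36404758 0.47503144]
{"dp": [[-2.7, 0.0, 0.5], [-2.6, 0.0, 0.4], [-2.6, 0.0, 0.4], [-2.5, 0.0, 0.4], [-2.5, 0.0, 0.3], [-2.5, 0.0, 0.3], [-2.5, 0.0, 0.3], [-2.4, 0.0, 0.2], [-2.4, 0.0, 0.3], [-2.4, -0.1, 0.1]], "delta_rot": [[0.0, -2.0, 0.0], [0.0, -2.0, 0.0], [0.0, -2.1, 0.0], [0.0, -2.0, 0.0], [0.0, -2.0, 0.0], [0.0, -2.0, 0.0], [0.1, -2.0, 0.0], [0.0, -2.0, 0.0], [0.0, -2.1, 0.1], [0.0, -2.0, 0.0]], "grip": [1, 1, 1, 1, 1, 1, 1, 1, 1, 1]}
end [0.4409 0.3577 0.2253] [[0.332, 0.466, 0.82], [0.174, -0.885, 0.432], [0.927, -0.0, -0.375]] max 2.7 2.1023796041628637 10
```

The flip worked (joint 4 = 3.145). I'll descend to the pregrasp.

Emit:
{"fn": "carry_out", "kwargs": {
  "dp": [
    [-2.7,0,0.5],
    [-2.6,0,0.4],
    [-2.6,0,0.4],
    [-2.5,0,0.4],
    [-2.5,0,0.3],
    [-2.5,0,0.3],
    [-2.5,0,0.3],
    [-2.4,0,0.2],
    [-2.4,0,0.3],
    [-2.4,-0.1,0.1],
    [0,0,0]
  ],
  "delta_rot": [
    [0,-2,0],
    [0,-2,0],
    [0,-2.1,0],
    [0,-2,0],
    [0,-2,0],
    [0,-2,0],
    [0.1,-2,0],
    [0,-2,0],
    [0,-2.1,0.1],
    [0,-2,0],
    [0,0,0]
  ],
  "grip": [1,1,1,1,1,1,1,1,1,1,1]
}}

```text
time_s: 8.85
eef_pos: [0.4413, 0.3593, 0.2259]
tool_rot: [0.804, 0.201, 0.543, -0.135]
contact_force: [-0.2, -0.5, 0.2]
finger_gap: 0.0852
```

```bash
python3 - <<'E'
from pl import *
from fk6 import *
s=observe();q=s["joint_pos"];print(s["time_s"],q.round(3),s["eef_pos"])
d=load("wrist"); cv2.imwrite("pics/w2.png",d["img"][:,:,::-1])
g=[.507,.392,.195];t=68;h=hd(*g[:2])
rows([up(pose(*x)) for x in lin((*tcp_for(g,t,h,-.08),t,0,h),(*tcp_for(g,t,h,.024),t,0,h),5)],1)
E
```

```text
8.85 [ 0.486  0.109  2.482  3.138  0.637 -1.571] [0.44126221 0.35926921 0.22585093]
{"dp": [[-0.3, 0.1, 2.0], [0.0, 0.0, 2.1], [0.0, 0.0, 2.1], [0.0, 0.0, 2.1], [0.0, 0.1, 2.1]], "delta_rot": [[-0.2, -0.2, 0.1], [0.0, 0.0, 0.0], [0.0, 0.0, 0.0], [0.0, 0.0, 0.0], [0.0, 0.0, 0.0]], "grip": [1, 1, 1, 1, 1]}
end [0.5273 0.4021 0.1859] [[0.331, 0.466, 0.821], [0.175, -0.885, 0.431], [0.927, 0.001, -0.375]] max 2.1 0.30000000000000004 5
```

View pics/w2.png

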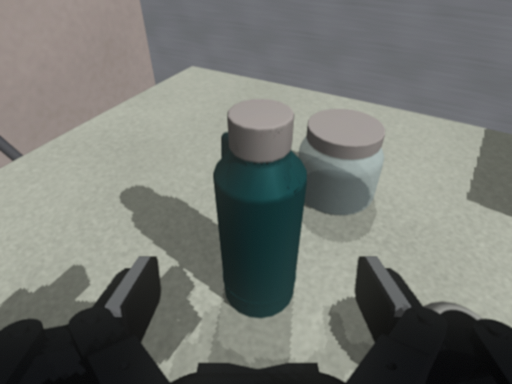

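The wrist view shows the jug centred between the fingers (x≈260), with the tub behind it and the ball clear to the right. Advancing and grasping.

Emit:
{"fn": "carry_out", "kwargs": {
  "dp": [
    [-0.3,0.1,2.0],
    [0,0,2.1],
    [0,0,2.1],
    [0,0,2.1],
    [0,0.1,2.1],
    [0,0,0]
  ],
  "delta_rot": [
    [-0.2,-0.2,0.1],
    [0,0,0],
    [0,0,0],
    [0,0,0],
    [0,0,0],
    [0,0,0]
  ],
  "grip": [1,1,1,1,1,1]
}}

```text
time_s: 9.5
eef_pos: [0.5301, 0.4026, 0.1878]
tool_rot: [0.804, 0.198, 0.545, -0.134]
contact_force: [0.1, -0.7, -0.3]
finger_gap: 0.0857
```

Emit:
{"fn": "carry_out", "kwargs": {
  "dp": [
    [0,0,0],
    [0,0,0],
    [0,0,0],
    [0,0,0],
    [0,0,0],
    [0,0,0]
  ],
  "delta_rot": [
    [0,0,0],
    [0,0,0],
    [0,0,0],
    [0,0,0],
    [0,0,0],
    [0,0,0]
  ],
  "grip": [-1,-1,-1,-1,-1,-1],
  "squeeze": 60
}}

```text
time_s: 10.1
eef_pos: [0.5269, 0.4013, 0.187]
tool_rot: [0.805, 0.198, 0.544, -0.134]
contact_force: [-5.5, 0.3, 6.4]
finger_gap: 0.0581
```

```bash
python3 - <<'E'
from pl import *
s=observe();q=s["joint_pos"];print(s["time_s"],q.round(3),s["eef_pos"],s["finger_gap"],s["contact_force"])
d=load("wrist"); cv2.imwrite("pics/w3.png",d["img"][:,:,::-1])
E
```

```text
10.1 [ 0.483  0.345  2.316  3.143  0.709 -1.571] [0.52692223 0.40131157 0.1870266 ] 0.05813729021438051 [-5.47389425  0.2859953   6.38583397]
```

View pics/w3.png

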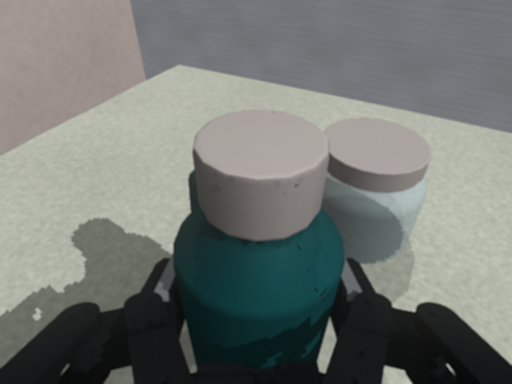

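The jug is gripped at a 58 mm gap. Planning the lift and swing.

```bash
cat > jw.py <<'E'
from pl import *
from fk6 import *
T=68
def J(x,y,z):
    h=hd(x,y); return np.array([*tcp_for([x,y,z],T,h,.024),T,0])  # heading computed from jug point
def P(c,h=None): return up(pose(*c,h))
def seg(a,b,n,cyl_=True):
    """a,b jug grasp points; cyl interpolation of jug point"""
    if cyl_:
        A=(*cyl(*a[:2]),a[2]);B=(*cyl(*b[:2]),b[2]);out=[]
        for az,r,z in lin(A,B,n): out.append((r*np.cos(np.radians(az)),r*np.sin(np.radians(az)),z))
        return out
    return [tuple(x) for x in lin(a,b,n)]
def PP(g):
    h=hd(*g[:2]); return up(pose(*tcp_for(g,T,h,.024),T,0,h))
E
python3 - <<'E'
from jw import *
a=(.507,.392,.195);b=(.507,.392,.275);c0=cyl(*a[:2])
r=.60;c=(r*np.cos(np.radians(32)),r*np.sin(np.radians(32)),.28);d=(.60,-.045,.25);e=(.618,-.043,.085)
S=seg(a,b,4)+seg(b,c,4)+seg(c,d,14)+seg(d,e,8)
q=observe()["joint_pos"]
for g in S[::3]+[S[-1]]:
    q,er=ik(*PP(g),q);print(np.round(g,3),q.round(2),round(er,4))
rows([PP(g) for g in S],-1)
E
```

```text
[0.507 0.392 0.215] [ 0.48  0.29  2.3   3.14  0.64 -1.57] 0.0
[0.507 0.392 0.275] [ 0.48  0.14  2.24  3.14  0.43 -1.57] 0.0
[0.509 0.336 0.279] [ 0.4   0.09  2.3   3.14  0.43 -1.57] 0.0
[0.536 0.271 0.276] [ 0.28  0.08  2.32  3.14  0.45 -1.57] 0.0
[0.568 0.196 0.269] [ 0.15  0.09  2.33  3.14  0.47 -1.57] 0.0
[0.589 0.117 0.263] [ 0.01  0.11  2.34  3.14  0.49 -1.57] 0.0
[0.6   0.037 0.256] [-0.12  0.13  2.35  3.14  0.52 -1.57] 0.0
[ 0.6   -0.045  0.25 ] [-0.26  0.14  2.35  3.14  0.54 -1.57] 0.0
[ 0.607 -0.044  0.188] [-0.26  0.34  2.39  3.14  0.77 -1.57] 0.0
[ 0.614 -0.044  0.126] [-0.25  0.54  2.41  3.14  0.99 -1.57] 0.0
[ 0.618 -0.043  0.085] [-0.25  0.68  2.4   3.14  1.12 -1.57] 0.0
{"dp": [[1.8, -0.1, -0.7], [1.8, 0.0, -0.7], [1.9, 0.0, -0.8], [1.8, 0.0, -0.7], [-0.1, 1.8, -0.8], [-0.2, 1.8, -0.7], [-0.2, 1.7, -0.8], [-0.1, 1.7, -0.7], [-0.1, 2.8, 0.5], [0.0, 2.8, 0.5], [0.0, 2.8, 0.5], [-0.1, 2.7, 0.5]], "delta_rot": [[0.1, -0.1, -0.1], [0.0, 0.0, 0.0], [0.0, 0.0, 0.0], [0.0, 0.0, 0.0], [-1.5, 0.0, 0.6], [-1.4, 0.0, 0.6], [-1.5, 0.0, 0.6], [-1.5, 0.0, 0.6], [-2.4, 0.0, 1.0], [-2.
[... 311 characters left out ...]
1.8, -0.1, 1.0]], "delta_rot": [[-2.4, 0.0, 0.9], [-2.4, 0.0, 1.0], [-2.4, 0.0, 1.0], [-2.4, 0.0, 0.9], [-2.4, 0.0, 1.0], [-2.4, 0.0, 1.0], [-2.4, 0.0, 1.0], [-2.4, 0.0, 0.9], [-2.4, 0.0, 1.0], [-2.4, 0.0, 1.0], [0.0, 0.0, -0.1], [0.1, 0.0, 0.0]], "grip": [-1, -1, -1, -1, -1, -1, -1, -1, -1, -1, -1, -1]}
{"dp": [[-1.9, -0.1, 0.9], [-1.8, -0.1, 1.0], [-1.8, -0.1, 1.0], [-1.9, -0.1, 0.9], [-1.8, 0.0, 1.0], [-1.8, -0.1, 1.0]], "delta_rot": [[0.1, 0.0, 0.0], [0.1, 0.0, -0.1], [0.0, 0.0, 0.0], [0.1, 0.0, 0.0], [0.1, 0.0, 0.0], [0.0, 0.0, -0.1]], "grip": [-1, -1, -1, -1, -1, -1]}
end [ 0.6399 -0.0488  0.0762] [[0.363, -0.247, 0.899], [-0.092, -0.969, -0.229], [0.927, 0.001, -0.374]] max 2.8 2.6 30
```

Emit:
{"fn": "carry_out", "kwargs": {
  "dp": [
    [1.8,-0.1,-0.7],
    [1.8,0,-0.7],
    [1.9,0,-0.8],
    [1.8,0,-0.7],
    [0,0,0]
  ],
  "delta_rot": [
    [0.1,-0.1,-0.1],
    [0,0,0],
    [0,0,0],
    [0,0,0],
    [0,0,0]
  ],
  "grip": [-1,-1,-1,-1,-1]
}}

```text
time_s: 10.65
eef_pos: [0.5271, 0.4018, 0.2658]
tool_rot: [0.805, 0.198, 0.543, -0.134]
contact_force: [-0.0, -0.0, -4.4]
finger_gap: 0.058
```

```bash
python3 - <<'E'
from pl import *
s=observe();print(s["time_s"],s["eef_pos"],s["finger_gap"],s["contact_force"],s["torque"])
d=load("scene"); crop(d,"s4",200,40,400,230,3.5)
E
```

```text
10.65 [0.52714394 0.40179924 0.26583561] 0.05797076558637545 [-0.01476301 -0.04347968 -4.41276444] [-0.46484942  0.96780487  0.01204994]
```

View pics/s4.png

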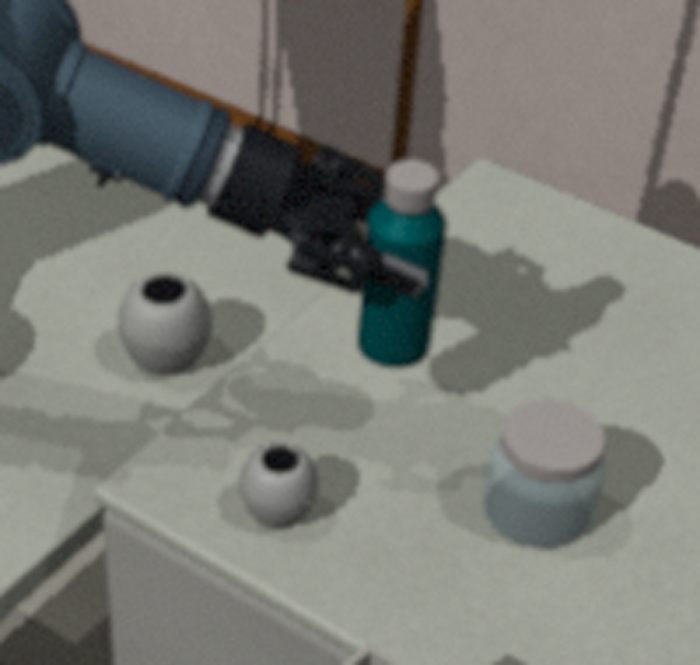

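The jug is held upright, and the 4.4 N load matches its weight. In the crop the jug is at (400,265) and the small ball at (278,487). Swinging towards the drawer.

Emit:
{"fn": "carry_out", "kwargs": {
  "dp": [
    [-0.1,1.8,-0.8],
    [-0.2,1.8,-0.7],
    [-0.2,1.7,-0.8],
    [-0.1,1.7,-0.7],
    [-0.1,2.8,0.5],
    [0,2.8,0.5],
    [0,2.8,0.5],
    [-0.1,2.7,0.5],
    [0,2.8,0.5],
    [0,2.8,0.5],
    [0,2.8,0.5],
    [-0.1,2.8,0.5]
  ],
  "delta_rot": [
    [-1.5,0,0.6],
    [-1.4,0,0.6],
    [-1.5,0,0.6],
    [-1.5,0,0.6],
    [-2.4,0,1.0],
    [-2.4,0,0.9],
    [-2.4,0,1.0],
    [-2.4,0,1.0],
    [-2.4,0,0.9],
    [-2.4,0,1.0],
    [-2.4,0,1.0],
    [-2.4,0,0.9]
  ],
  "grip": [-1,-1,-1,-1,-1,-1,-1,-1,-1,-1,-1,-1]
}}

```text
time_s: 11.9
eef_pos: [0.6118, 0.1146, 0.2518]
tool_rot: [0.83, 0.004, 0.558, -0.001]
contact_force: [0.5, 0.4, -5.7]
finger_gap: 0.0584
```

Emit:
{"fn": "carry_out", "kwargs": {
  "dp": [
    [0,2.7,0.4],
    [0,2.8,0.5],
    [-0.1,2.8,0.5],
    [0,2.8,0.5],
    [0,2.8,0.5],
    [-0.1,2.8,0.5],
    [0,0,0]
  ],
  "delta_rot": [
    [-2.4,0,1.0],
    [-2.4,0,1.0],
    [-2.4,0,1.0],
    [-2.4,0,0.9],
    [-2.4,0,1.0],
    [-2.4,0,1.0],
    [0,0,0]
  ],
  "grip": [-1,-1,-1,-1,-1,-1,-1]
}}

```text
time_s: 12.6
eef_pos: [0.6201, -0.0548, 0.2389]
tool_rot: [0.823, -0.11, 0.553, 0.074]
contact_force: [0.2, 0.3, -4.9]
finger_gap: 0.0585
```

```bash
python3 - <<'E'
from jw import *
s=observe();print(s["time_s"],s["eef_pos"],s["joint_pos"].round(2),s["finger_gap"],s["contact_force"])
d=load("scene"); crop(d,"s5",130,130,370,384,2.3)
t=load("top"); crop(t,"t5",225,60,415,300,2.5)
a=(.60,-.045,.25);e=(.618,-.043,.085)
rows([PP(g) for g in seg(a,e,9)],-1)
E
```

```text
12.6 [ 0.62007271 -0.05484303  0.23888284] [-0.27  0.15  2.35  3.14  0.54 -1.57] 0.05845535741314707 [ 0.24167806  0.28679584 -4.93397916]
{"dp": [[-1.4, -0.3, 0.9], [-1.6, -0.1, 0.8], [-1.7, -0.1, 0.9], [-1.6, 0.0, 0.8], [-1.6, -0.1, 0.9], [-1.7, -0.1, 0.9], [-1.6, -0.1, 0.8], [-1.6, 0.0, 0.9], [-1.7, -0.1, 0.8]], "delta_rot": [[0.2, 0.2, 0.0], [0.1, 0.0, -0.1], [0.1, 0.0, 0.0], [0.0, 0.0, 0.0], [0.1, 0.0, 0.0], [0.0, 0.0, -0.1], [0.1, 0.0, 0.0], [0.1, 0.0, 0.0], [0.0, 0.0, 0.0]], "grip": [-1, -1, -1, -1, -1, -1, -1, -1, -1]}
end [ 0.639  -0.0484  0.0758] [[0.362, -0.247, 0.899], [-0.093, -0.969, -0.229], [0.927, -0.0, -0.374]] max 1.7 0.28284271247461906 9
```

View pics/s5.png

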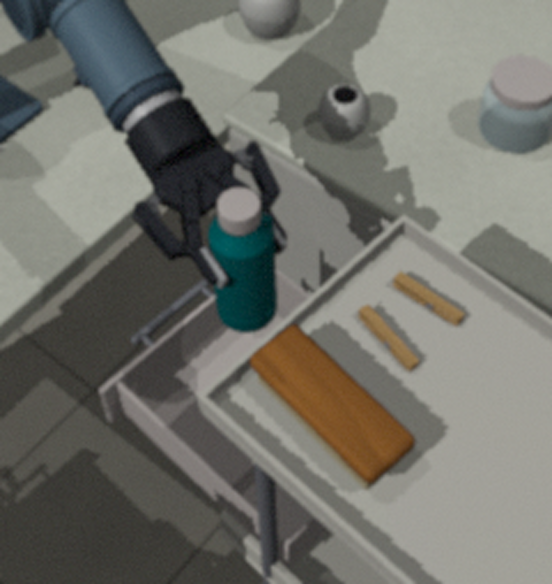

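View pics/t5.png

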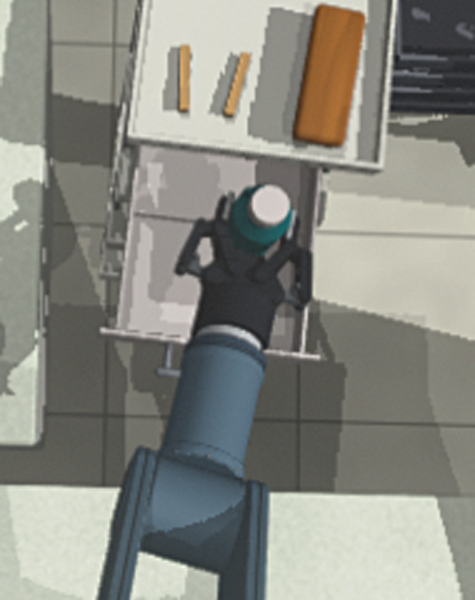

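Both views show the jug over the drawer in front of the tray edge. Descending.

Emit:
{"fn": "carry_out", "kwargs": {
  "dp": [
    [-1.4,-0.3,0.9],
    [-1.6,-0.1,0.8],
    [-1.7,-0.1,0.9],
    [-1.6,0,0.8],
    [-1.6,-0.1,0.9],
    [-1.7,-0.1,0.9],
    [-1.6,-0.1,0.8],
    [-1.6,0,0.9],
    [-1.7,-0.1,0.8],
    [0,0,0]
  ],
  "delta_rot": [
    [0.2,0.2,0],
    [0.1,0,-0.1],
    [0.1,0,0],
    [0,0,0],
    [0.1,0,0],
    [0,0,-0.1],
    [0.1,0,0],
    [0.1,0,0],
    [0,0,0],
    [0,0,0]
  ],
  "grip": [-1,-1,-1,-1,-1,-1,-1,-1,-1,-1]
}}

```text
time_s: 13.7
eef_pos: [0.6394, -0.0466, 0.0734]
tool_rot: [0.824, -0.102, 0.554, 0.069]
contact_force: [-0.6, 0.4, -4.4]
finger_gap: 0.0583
```

```bash
python3 - <<'E'
from jw import *
s=observe();print(s["time_s"],s["eef_pos"],s["finger_gap"],s["contact_force"],s["torque"])
d=load("scene"); crop(d,"s6",150,180,300,384,2.8)
t=load("top"); crop(t,"t6",255,90,395,225,4)
P=t["P"].reshape(-1,3)
m=(P[:,0]>.58)&(P[:,0]<.68)&(P[:,1]>-.1)&(P[:,1]<0)&(P[:,2]>.13)&(P[:,2]<.17);print("cap",np.median(P[m],0),m.sum())
b=(.618,-.043,.085);c=(.702,-.050,.085)
rows([PP(g) for g in seg(b,c,6)],-1)
E
```

```text
13.7 [ 0.63944474 -0.04664834  0.07339736] 0.05826580510427504 [-0.60615052  0.41987491 -4.3822831 ] [3.80035973e-01 1.12025055e+00 8.16999001e-04]
cap [ 0.61842079 -0.03928712  0.15300599] 168
{"dp": [[0.5, -0.1, 1.3], [0.5, -0.2, 1.3], [0.5, -0.2, 1.3], [0.6, -0.3, 1.3], [0.5, -0.2, 1.2], [0.5, -0.2, 1.3]], "delta_rot": [[0.1, -0.1, -0.1], [0.2, 0.0, 0.0], [0.2, 0.0, -0.1], [0.1, 0.0, -0.1], [0.2, 0.0, -0.1], [0.2, 0.0, 0.0]], "grip": [-1, -1, -1, -1, -1, -1]}
end [ 0.7234 -0.0549  0.0762] [[0.365, -0.226, 0.903], [-0.085, -0.974, -0.21], [0.927, -0.001, -0.375]] max 1.3 0.223606797749979 6
```

View pics/s6.png

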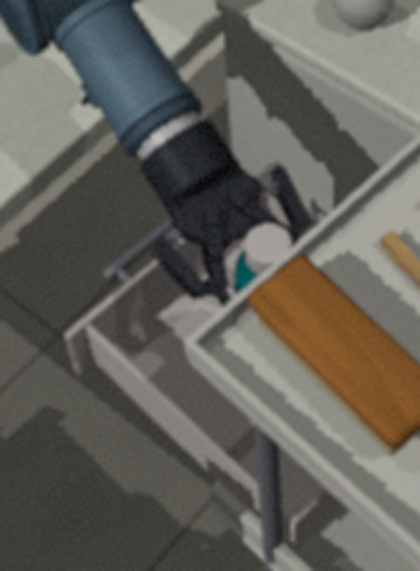

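View pics/t6.png

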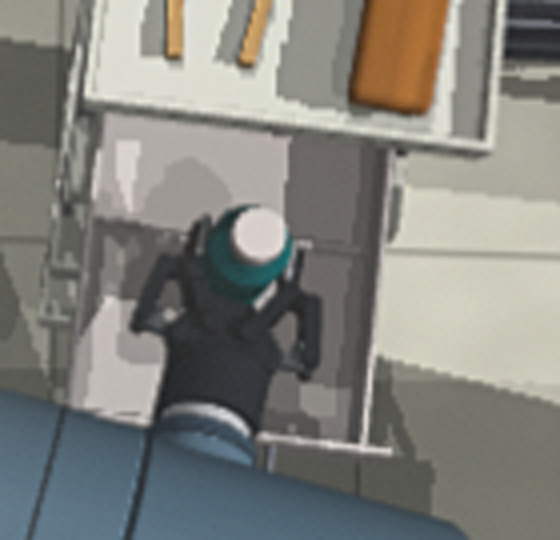

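The jug is upright in the opening. Its cap top is at z=0.153 (expected 0.152) and its axis at (0.618,-0.041). Moving it in under the tray.

Emit:
{"fn": "carry_out", "kwargs": {
  "dp": [
    [0.5,-0.1,1.3],
    [0.5,-0.2,1.3],
    [0.5,-0.2,1.3],
    [0.6,-0.3,1.3],
    [0.5,-0.2,1.2],
    [0.5,-0.2,1.3],
    [0,0,0]
  ],
  "delta_rot": [
    [0.1,-0.1,-0.1],
    [0.2,0,0],
    [0.2,0,-0.1],
    [0.1,0,-0.1],
    [0.2,0,-0.1],
    [0.2,0,0],
    [0,0,0]
  ],
  "grip": [-1,-1,-1,-1,-1,-1,-1]
}}

```text
time_s: 14.5
eef_pos: [0.7255, -0.0556, 0.08]
tool_rot: [0.822, -0.095, 0.558, 0.064]
contact_force: [-0.5, 0.2, -4.8]
finger_gap: 0.0583
```

```bash
python3 - <<'E'
from jw import *
s=observe();print(s["time_s"],s["eef_pos"],s["finger_gap"],s["contact_force"],s["torque"],s["joint_pos"].round(2))
z0=s["eef_pos"][2]; p=s["eef_pos"]; M=R.from_quat(s["tool_rot"])
m=M.as_matrix();print("tilt",np.degrees(np.arccos(-m[2,2])))
zt=.0425
rows([(np.array([.7235,-.0549,z]),up(pose(*cyl(.7235,-.0549),z,T,0,hd(.702,-.05)))[1]) for z in np.linspace(z0,zt,5)[1:]],-1,dec=2)
E
```

```text
14.5 [ 0.72548271 -0.05563947  0.07995238] 0.05829704492617226 [-0.47953077  0.20027375 -4.75643151] [ 0.25354175  1.12826105 -0.01250292] [-0.23  0.68  2.2   3.14  0.93 -1.57]
tilt 68.36324505646252
{"dp": [[-0.95, -0.03, 0.15], [-0.87, 0.0, 0.35], [-0.86, 0.0, 0.35], [-0.87, 0.01, 0.35]], "delta_rot": [[0.0, -0.4, 0.0], [0.0, 0.0, 0.0], [0.0, 0.0, 0.0], [0.0, 0.0, 0.0]], "grip": [-1, -1, -1, -1]}
end [ 0.7235 -0.0549  0.0425] [[0.365, -0.227, 0.903], [-0.086, -0.974, -0.21], [0.927, -0.001, -0.375]] max 0.95 0.4 4
```

Emit:
{"fn": "carry_out", "kwargs": {
  "dp": [
    [-0.9,0,0.2],
    [-0.9,0,0.3],
    [-0.8,0,0.3],
    [-0.8,0,0.3],
    [0,0,0]
  ],
  "delta_rot": [
    [0,-0.3,0],
    [0,0,0],
    [0,0,0],
    [0,0,0],
    [0,0,0]
  ],
  "grip": [-1,-1,-1,-1,-1]
}}

```text
time_s: 15.0
eef_pos: [0.722, -0.0547, 0.0419]
tool_rot: [0.824, -0.094, 0.556, 0.063]
contact_force: [0.4, 0.6, 3.9]
finger_gap: 0.0586
```

Emit:
{"fn": "carry_out", "kwargs": {
  "dp": [
    [-0.1,0,0],
    [0,0,0]
  ],
  "delta_rot": [
    [0,0,0],
    [0,0,0]
  ],
  "grip": [-1,-1]
}}

```text
time_s: 15.2
eef_pos: [0.7218, -0.0547, 0.0419]
tool_rot: [0.823, -0.095, 0.556, 0.064]
contact_force: [1.0, 0.9, 5.0]
finger_gap: 0.0586
```

Emit:
{"fn": "carry_out", "kwargs": {
  "dp": [
    [-0.1,0,0],
    [0,0,0]
  ],
  "delta_rot": [
    [0,0,0],
    [0,0,0]
  ],
  "grip": [-1,-1]
}}

```text
time_s: 15.4
eef_pos: [0.7218, -0.0546, 0.0419]
tool_rot: [0.823, -0.094, 0.556, 0.064]
contact_force: [1.8, 2.1, 6.8]
finger_gap: 0.0583
```

The floor is taking the load (force up from -4.4 to +6.8 N). Releasing.

Emit:
{"fn": "carry_out", "kwargs": {
  "dp": [
    [0,0,0],
    [0,0,0],
    [0,0,0],
    [0,0,0],
    [0,0,0],
    [0,0,0]
  ],
  "delta_rot": [
    [0,0,0],
    [0,0,0],
    [0,0,0],
    [0,0,0],
    [0,0,0],
    [0,0,0]
  ],
  "grip": [0.5,0.6,0.8,1,1,1]
}}

```text
time_s: 16.0
eef_pos: [0.7199, -0.0547, 0.0387]
tool_rot: [0.825, -0.095, 0.553, 0.063]
contact_force: [0.7, -0.4, 0.4]
finger_gap: 0.0855
```

```bash
python3 - <<'E'
from jw import *
s=observe();print(s["time_s"],s["eef_pos"],s["finger_gap"],s["contact_force"],s["joint_pos"].round(2))
d=load("wrist"); cv2.imwrite("pics/w7.png",d["img"][:,:,::-1])
E
```

```text
16.0 [ 0.71987359 -0.05465763  0.03871355] 0.08552440357750339 [ 0.72342992 -0.43826041  0.42207522] [-0.23  0.78  2.2   3.14  1.01 -1.57]
```

View pics/w7.png

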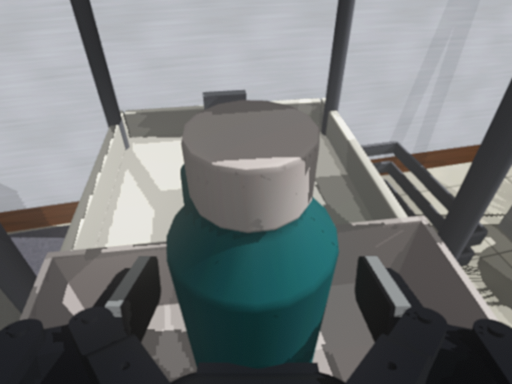

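The wrist view shows the jug upright in the back compartment, clear of both fingers. Planning the retreat and flip back.

```bash
python3 - <<'E'
from jw import *
s=observe();q=s["joint_pos"];p=s["eef_pos"];M=R.from_quat(s["tool_rot"])
A=[(p+M.apply([0,0,-.0225*(i+1)]),M) for i in range(5)]
B=[(A[-1][0]+np.array([-.003*i,0,.03*i]),M) for i in range(1,7)]
qa,e=ik(*B[-1],q);print(qa.round(3),e,B[-1][0])
hb=hd(.5015,.249)
qb,e=ik(*pose(*cyl(.5015,.249),.26,0,0,hb),[.3,.0,1.7,0,1.4,-1.57]);print(qb.round(3),e)
qc=qa.copy();qc[1:3]=(-.25,2.15);qc[4]=.5;qc[0]=-.1
qd=(qc+qb)/2;qd[1:3]=(-.3,2.0);qd[4]=.5;qd[3]=1.4; 
C=[fk(x,L0) for x in jpath(qa,qc,7)+jpath(qc,qd,13)+jpath(qd,qb,15)]
for x in C[::3]: print(x[0].round(3),x[1].as_matrix()[:,2].round(2))
rows(A+B+C,1)
E
```

```text
[-0.247  0.048  2.371  3.104  0.459 -1.543] 3.0336483325399394e-12 [ 0.60054739 -0.03102237  0.26147564]
[ 0.262  0.259  1.465  0.     1.418 -1.571] 3.2862601528904634e-14
[ 0.614 -0.021  0.307] [ 0.93 -0.2  -0.3 ]
[0.63  0.015 0.452] [ 0.99 -0.14 -0.07]
[0.609 0.057 0.604] [ 0.98 -0.08  0.17]
[0.605 0.146 0.621] [0.97 0.14 0.17]
[0.589 0.225 0.616] [0.94 0.34 0.11]
[0.566 0.284 0.593] [ 0.88  0.47 -0.  ]
[0.543 0.317 0.56 ] [ 0.83  0.54 -0.15]
[0.535 0.362 0.517] [ 0.72  0.62 -0.31]
[0.525 0.393 0.45 ] [ 0.54  0.66 -0.52]
[0.511 0.386 0.376] [ 0.35  0.58 -0.73]
[0.501 0.343 0.31 ] [ 0.18  0.38 -0.91]
[0.5   0.275 0.268] [ 0.04  0.1  -0.99]
{"dp": [[0.0, 0.0, -2.3], [0.0, 0.0, -2.2], [0.0, 0.0, -2.3], [0.0, 0.0, -2.2], [0.0, 0.0, -2.3], [2.7, 0.1, -1.4], [2.6, 0.0, -1.4], [2.7, 0.1, -1.4], [2.7, 0.1, -1.4], [2.6, 0.0, -1.4], [2.7, 0.1, -1.4], [4.6, -1.3, -0.8]], "delta_rot": [[0.0, 0.0, 0.0], [0.0, 0.0, 0.0], [0.0, 0.0, 0.0], [0.0, 0.0, 0.0], [0.0, 0.0, 0.0], [0.0, 0.0, 0.0], [0.0, 0.0, 0.0], [0.0, 0.0, 0.0], [0.0, 0.0, 0.0], [0.0, 0.0, 0.0], [0.0, 0.0, 0.0], [1.1, 4.6, -0.5]], "grip
[... 897 characters left out ...]
 [2.8, 0.7, -7.2], [2.8, 4.1, -4.8], [2.9, 4.2, -4.6], [3.3, 4.1, -4.5], [3.4, 4.1, -4.3], [3.6, 4.1, -4.2]], "grip": [1, 1, 1, 1, 1, 1, 1, 1, 1, 1, 1, 1]}
{"dp": [[1.2, -1.9, 1.2], [1.1, -2.0, 1.1], [1.1, -2.1, 1.0], [0.9, -2.3, 1.0], [0.8, -2.3, 0.9], [0.8, -2.5, 0.8], [0.6, -2.5, 0.8], [0.6, -2.5, 0.7], [0.6, -2.7, 0.6], [0.4, -2.6, 0.4]], "delta_rot": [[3.8, 4.1, -3.9], [4.1, 4.0, -3.8], [4.2, 4.0, -3.6], [4.4, 3.9, -3.3], [4.5, 3.9, -3.1], [4.8, 3.9, -2.9], [4.8, 3.8, -2.6], [5.1, 3.7, -2.3], [5.1, 3.7, -2.0], [5.2, 3.6, -1.7]], "grip": [1, 1, 1, 1, 1, 1, 1, 1, 1, 1]}
end [0.5017 0.2487 0.2604] [[-0.966, -0.259, 0.0], [-0.259, 0.966, 0.0], [-0.0, 0.0, -1.0]] max 5.1 7.972452571197899 46
```

Emit:
{"fn": "carry_out", "kwargs": {
  "dp": [
    [0,0,-2.3],
    [0,0,-2.2],
    [0,0,-2.3],
    [0,0,-2.2],
    [0,0,-2.3],
    [2.7,0.1,-1.4],
    [2.6,0,-1.4],
    [2.7,0.1,-1.4],
    [2.7,0.1,-1.4],
    [2.6,0,-1.4],
    [2.7,0.1,-1.4],
    [0,0,0]
  ],
  "delta_rot": [
    [0,0,0],
    [0,0,0],
    [0,0,0],
    [0,0,0],
    [0,0,0],
    [0,0,0],
    [0,0,0],
    [0,0,0],
    [0,0,0],
    [0,0,0],
    [0,0,0],
    [0,0,0]
  ],
  "grip": [1,1,1,1,1,1,1,1,1,1,1,1]
}}

```text
time_s: 17.25
eef_pos: [0.6017, -0.0311, 0.2683]
tool_rot: [0.822, -0.095, 0.558, 0.064]
contact_force: [0.7, -0.0, 0.1]
finger_gap: 0.0855
```

```bash
python3 - <<'E'
from jw import *
s=observe();q=s["joint_pos"];print(s["time_s"],q.round(3),s["eef_pos"])
w=load("wrist"); cv2.imwrite("pics/w8.png",w["img"][:,:,::-1])
sc=load("scene"); crop(sc,"s8",130,130,370,384,2.3)
hb=hd(.5015,.249)
qb,e=ik(*pose(*cyl(.5015,.249),.26,0,0,hb),[.3,.0,1.7,0,1.4,-1.57])
qc=q.copy();qc[1:3]=(-.25,2.15);qc[4]=.5;qc[0]=-.1
qd=(qc+qb)/2;qd[1:3]=(-.3,2.0);qd[4]=.5;qd[3]=1.4; 
rows([fk(x,L0) for x in jpath(q,qc,9)+jpath(qc,qd,13)+jpath(qd,qb,14)],1)
E
```

```text
17.25 [-0.247  0.04   2.367  3.103  0.458 -1.543] [ 0.60173413 -0.0311161   0.26830126]
{"dp": [[4.0, -1.0, -0.6], [3.6, -1.0, -0.6], [3.6, -1.0, -0.5], [3.7, -1.0, -0.6], [3.8, -1.0, -0.6], [3.8, -1.0, -0.6], [3.8, -0.9, -0.6], [3.9, -1.0, -0.5], [3.9, -1.0, -0.6], [1.0, -3.0, -0.1], [1.0, -2.9, 0.0], [1.1, -2.8, 0.0]], "delta_rot": [[0.9, 3.9, -0.4], [0.9, 3.5, -0.3], [0.9, 3.5, -0.3], [0.9, 3.5, -0.2], [0.9, 3.5, -0.2], [0.9, 3.5, -0.1], [0.9, 3.5, 0.0], [1.0, 3.5, 0.0], [0.9, 3.5, 0.1], [4.3, 0.9, -6.6], [4.2, 0.9, -6.6], [4.1, 1.0, -6.6]], "grip": [1, 1, 1, 1, 1, 1, 1, 1, 1, 1, 1, 1]}
{"dp": [[1.1, -2.6, 0.0], [1.2, -2.4, 0.0], [1.2, -2.3, 0.0], [1.2, -2.1, 0.0], [1.1, -1.9, 0.0], [1.2, -1.8, -0.1], [1.0, -1.6, 0.0], [0.9, -1.4, 0.0], [0.9, -1.3, -0.1], [0.7, -1.2, -0.1], [2.0, -1.2, 1.5], [1.8, -1.3, 1.5]], "delta_rot": [[3.9, 1.0, -6.8], [3.8, 1.1, -6.7], [3.7, 1.1, -6.9], [3.6, 1.1, -6.9], [3.4, 1.1, -6.9], [3.2, 1.0, -7.1], [3.2, 0.9, -7.0], [3.0, 0.9, -7.2], [2.9, 0.7, -7.1], [2.8, 0.7, -7.2], [3.0, 4.4, -5.2], [3.2, 4.5, -4.9]], "grip": [1, 1, 1, 1, 1, 1, 1, 1, 1, 1, 1, 1]}
{"dp": [[1.7, -1.5, 1.4], [1.5, -1.7, 1.4], [1.4, -1.9, 1.3], [1.3, -2.1, 1.2], [1.1, -2.2, 1.2], [1.1, -2.4, 1.0], [0.9, -2.4, 1.0], [0.8, -2.6, 0.9], [0.8, -2.7, 0.8], [0.6, -2.8, 0.8], [0.6, -2.7, 0.6], [0.5, -2.9, 0.5]], "delta_rot": [[3.5, 4.4, -4.8], [3.7, 4.4, -4.6], [4.0, 4.4, -4.4], [4.2, 4.3, -4.1], [4.4, 4.3, -4.0], [4.6, 4.2, -3.7], [4.8, 4.2, -3.4], [5.0, 4.2, -3.2], [5.2, 4.1, -2.8], [5.4, 4.0, -2.5], [5.4, 3.9, -2.2], [5.6, 3.9, -1.9]], "grip": [1, 1, 1, 1, 1, 1, 1, 1, 1, 1, 1, 1]}
end [0.5013 0.2484 0.2601] [[-0.966, -0.26, -0.0], [-0.26, 0.966, 0.001], [-0.0, 0.001, -1.0]] max 4.0 7.928429857165919 36
```

View pics/w8.png

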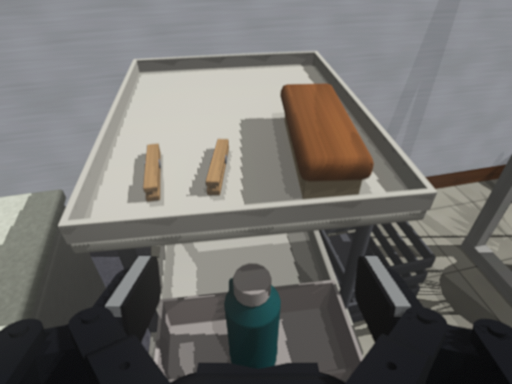

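View pics/s8.png

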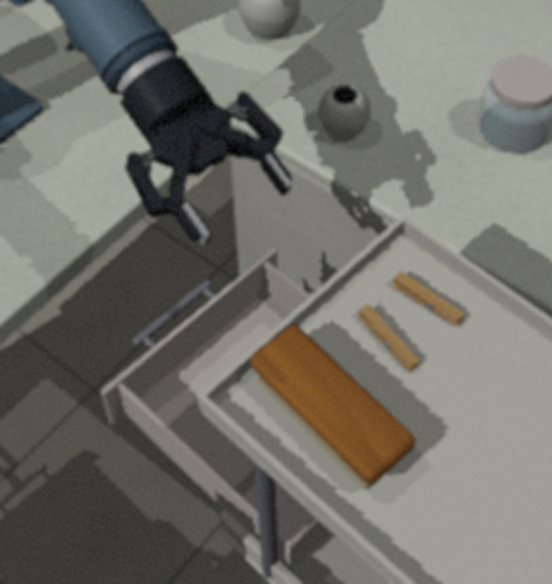

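The jug stands upright in the back compartment ((250,330) in the wrist view), and the brush and pins are undisturbed. Moving over to the ball.

Emit:
{"fn": "carry_out", "kwargs": {
  "dp": [
    [4.0,-1.0,-0.6],
    [3.6,-1.0,-0.6],
    [3.6,-1.0,-0.5],
    [3.7,-1.0,-0.6],
    [3.8,-1.0,-0.6],
    [3.8,-1.0,-0.6],
    [3.8,-0.9,-0.6],
    [3.9,-1.0,-0.5],
    [3.9,-1.0,-0.6],
    [1.0,-3.0,-0.1],
    [1.0,-2.9,0],
    [1.1,-2.8,0]
  ],
  "delta_rot": [
    [0.9,3.9,-0.4],
    [0.9,3.5,-0.3],
    [0.9,3.5,-0.3],
    [0.9,3.5,-0.2],
    [0.9,3.5,-0.2],
    [0.9,3.5,-0.1],
    [0.9,3.5,0],
    [1.0,3.5,0],
    [0.9,3.5,0.1],
    [4.3,0.9,-6.6],
    [4.2,0.9,-6.6],
    [4.1,1.0,-6.6]
  ],
  "grip": [1,1,1,1,1,1,1,1,1,1,1,1]
}}

```text
time_s: 18.55
eef_pos: [0.6069, 0.1477, 0.6177]
tool_rot: [0.622, 0.175, 0.758, 0.094]
contact_force: [-0.8, -0.2, 0.5]
finger_gap: 0.0854
```

Emit:
{"fn": "carry_out", "kwargs": {
  "dp": [
    [1.1,-2.6,0],
    [1.2,-2.4,0],
    [1.2,-2.3,0],
    [1.2,-2.1,0],
    [1.1,-1.9,0],
    [1.2,-1.8,-0.1],
    [1.0,-1.6,0],
    [0.9,-1.4,0],
    [0.9,-1.3,-0.1],
    [0.7,-1.2,-0.1],
    [0,0,0]
  ],
  "delta_rot": [
    [3.9,1.0,-6.8],
    [3.8,1.1,-6.7],
    [3.7,1.1,-6.9],
    [3.6,1.1,-6.9],
    [3.4,1.1,-6.9],
    [3.2,1.0,-7.1],
    [3.2,0.9,-7.0],
    [3.0,0.9,-7.2],
    [2.9,0.7,-7.1],
    [2.8,0.7,-7.2],
    [0,0,0]
  ],
  "grip": [1,1,1,1,1,1,1,1,1,1,1]
}}

```text
time_s: 19.65
eef_pos: [0.5378, 0.3226, 0.5444]
tool_rot: [0.342, 0.695, 0.546, 0.318]
contact_force: [1.0, 0.3, -0.0]
finger_gap: 0.0855
```

```bash
python3 - <<'E'
from jw import *
s=observe();q=s["joint_pos"];print(s["time_s"],q.round(3),s["eef_pos"])
hb=hd(.5015,.249)
qb,e=ik(*pose(*cyl(.5015,.249),.26,0,0,hb),[.3,.0,1.7,0,1.4,-1.57])
rows([fk(x,L0) for x in jpath(q,qb,14)],1)
E
```

```text
19.65 [ 0.078 -0.295  2.003  1.4    0.506 -1.559] [0.53779356 0.32256316 0.54440288]
{"dp": [[2.0, -1.2, 1.5], [1.8, -1.3, 1.4], [1.6, -1.5, 1.5], [1.6, -1.7, 1.3], [1.3, -1.9, 1.3], [1.3, -2.0, 1.2], [1.1, -2.2, 1.1], [1.0, -2.3, 1.0], [0.9, -2.5, 1.0], [0.8, -2.6, 0.9], [0.8, -2.6, 0.8], [0.6, -2.7, 0.7]], "delta_rot": [[3.0, 4.4, -5.1], [3.2, 4.5, -5.0], [3.5, 4.4, -4.8], [3.7, 4.3, -4.5], [3.9, 4.4, -4.4], [4.2, 4.3, -4.2], [4.4, 4.2, -4.0], [4.6, 4.3, -3.7], [4.9, 4.1, -3.4], [5.0, 4.1, -3.2], [5.1, 4.0, -2.8], [5.4, 4.0, -2.5]], "grip": [1, 1, 1, 1, 1, 1, 1, 1, 1, 1, 1, 1]}
{"dp": [[0.5, -2.8, 0.6], [0.5, -2.8, 0.5]], "delta_rot": [[5.5, 3.9, -2.3], [5.6, 3.9, -1.8]], "grip": [1, 1]}
end [0.5015 0.249  0.26  ] [[-0.966, -0.259, -0.001], [-0.259, 0.966, -0.0], [0.001, -0.0, -1.0]] max 2.8 7.449161026585477 14
```

Emit:
{"fn": "carry_out", "kwargs": {
  "dp": [
    [2.0,-1.2,1.5],
    [1.8,-1.3,1.4],
    [1.6,-1.5,1.5],
    [1.6,-1.7,1.3],
    [1.3,-1.9,1.3],
    [1.3,-2.0,1.2],
    [1.1,-2.2,1.1],
    [1.0,-2.3,1.0],
    [0.9,-2.5,1.0],
    [0.8,-2.6,0.9],
    [0.8,-2.6,0.8],
    [0.6,-2.7,0.7]
  ],
  "delta_rot": [
    [3.0,4.4,-5.1],
    [3.2,4.5,-5.0],
    [3.5,4.4,-4.8],
    [3.7,4.3,-4.5],
    [3.9,4.4,-4.4],
    [4.2,4.3,-4.2],
    [4.4,4.2,-4.0],
    [4.6,4.3,-3.7],
    [4.9,4.1,-3.4],
    [5.0,4.1,-3.2],
    [5.1,4.0,-2.8],
    [5.4,4.0,-2.5]
  ],
  "grip": [1,1,1,1,1,1,1,1,1,1,1,1]
}}

```text
time_s: 20.85
eef_pos: [0.4986, 0.3029, 0.2803]
tool_rot: [-0.093, 0.989, 0.105, 0.052]
contact_force: [0.8, 0.3, -0.7]
finger_gap: 0.0852
```

Emit:
{"fn": "carry_out", "kwargs": {
  "dp": [
    [0.5,-2.8,0.6],
    [0.5,-2.8,0.5],
    [0,0,0]
  ],
  "delta_rot": [
    [5.5,3.9,-2.3],
    [5.6,3.9,-1.8],
    [0,0,0]
  ],
  "grip": [1,1,1]
}}

```text
time_s: 21.15
eef_pos: [0.5023, 0.2492, 0.2593]
tool_rot: [-0.129, 0.992, 0.001, -0.002]
contact_force: [-0.3, 0.0, 0.2]
finger_gap: 0.0857
```

```bash
python3 - <<'E'
from jw import *
s=observe();q=s["joint_pos"];print(s["time_s"],q.round(3),s["eef_pos"])
d=load("wrist"); cv2.imwrite("pics/w9.png",d["img"][:,:,::-1])
P=d["P"].reshape(-1,3);m=(np.hypot(P[:,0]-.5015,P[:,1]-.249)<.06)&(P[:,2]>.12)&(P[:,2]<.165)
C=P[m];print(m.sum(),C.min(0),C.max(0))
for lo in(.120,.130,.14,.15):
    S=C[(C[:,2]>=lo)&(C[:,2]<lo+.01)]
    if len(S)<20: continue
    A=np.c_[2*S[:,0],2*S[:,1],np.ones(len(S))];x=np.linalg.lstsq(A,(S[:,:2]**2).sum(1),rcond=None)[0]
    print(lo,x[:2],np.sqrt(x[2]+x[0]**2+x[1]**2))
hb=hd(.5015,.249)
M=pose(*cyl(.5015,.249),.26,0,0,hb)[1]
rows([(np.array([.5015,.249,z]),M) for z in np.linspace(.26,.111,7)[1:]],1)
E
```

```text
21.15 [ 0.26   0.263  1.46   0.002  1.422 -1.57 ] [0.50226936 0.24915261 0.25926341]
4459 [0.46795123 0.21668329 0.12467232] [0.52661942 0.2789035  0.15788031]
0.12 [0.49932701 0.24804901] 0.031228237261935177
0.13 [0.49888304 0.24782488] 0.029832076637301128
0.14 [0.49845518 0.24771455] 0.026015106180415533
0.15 [0.49789312 0.24762801] 0.016585173810161676
{"dp": [[0.1, -0.1, 2.5], [0.0, 0.0, 2.5], [0.0, 0.0, 2.5], [0.0, 0.0, 2.5], [0.0, 0.0, 2.4], [0.0, 0.0, 2.5]], "delta_rot": [[0.3, 0.0, -0.2], [0.0, 0.0, 0.0], [0.0, 0.0, 0.0], [0.0, 0.0, 0.0], [0.0, 0.0, 0.0], [0.0, 0.0, 0.0]], "grip": [1, 1, 1, 1, 1, 1]}
end [0.5013 0.2492 0.1112] [[-0.966, -0.259, -0.0], [-0.259, 0.966, 0.0], [0.0, 0.0, -1.0]] max 2.5 0.36055512754639896 6
```

View pics/w9.png

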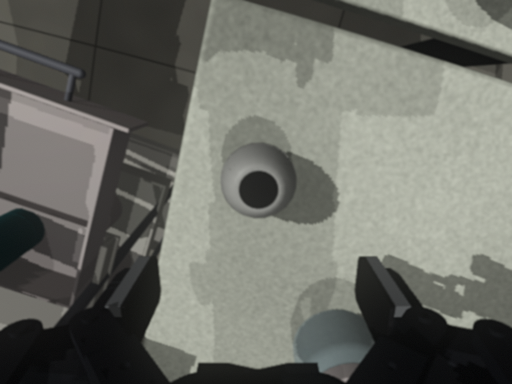

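The ball is centred at (258,188) in the wrist view, refined to (0.500,0.2485). Descending and grasping.

Emit:
{"fn": "carry_out", "kwargs": {
  "dp": [
    [0.3,-0.1,2.6],
    [0,0,2.6],
    [0,0,2.5],
    [0,0,2.5],
    [0,0,2.5],
    [0,0,2.5],
    [0,0,0]
  ],
  "delta_rot": [
    [0.3,0,-0.2],
    [0,0,0],
    [0,0,0],
    [0,0,0],
    [0,0,0],
    [0,0,0],
    [0,0,0]
  ],
  "grip": [1,1,1,1,1,1,1]
}}

```text
time_s: 21.9
eef_pos: [0.4975, 0.2471, 0.1076]
tool_rot: [-0.13, 0.992, -0.0, -0.001]
contact_force: [-0.7, -0.2, -1.3]
finger_gap: 0.0854
```

Emit:
{"fn": "carry_out", "kwargs": {
  "dp": [
    [0,0,0],
    [0,0,0],
    [0,0,0],
    [0,0,0],
    [0,0,0]
  ],
  "delta_rot": [
    [0,0,0],
    [0,0,0],
    [0,0,0],
    [0,0,0],
    [0,0,0]
  ],
  "grip": [-1,-1,-1,-1,-1],
  "squeeze": 30
}}

```text
time_s: 22.4
eef_pos: [0.5019, 0.2475, 0.1127]
tool_rot: [-0.131, 0.991, -0.001, 0.004]
contact_force: [-2.4, 0.8, 6.4]
finger_gap: 0.0607
```

```bash
python3 - <<'E'
from jw import *
s=observe();q=s["joint_pos"];print(s["time_s"],q.round(3),s["eef_pos"],s["finger_gap"],s["contact_force"])
a=(.4995,.2485);M=lambda x,y:pose(*cyl(x,y),.1,0,0,hd(x,y))[1]
f=(.585,-.04)
S=seg((*a,.107),(*a,.20),4)+seg((*a,.20),(*f,.16),12)+seg((*f,.16),(*f,-.03),9)
q_=q
for g in S[::4]+[S[-1]]:
    q_,e=ik(np.array(g),M(*g[:2]),q_);print(np.round(g,3),q_.round(2),round(e,4))
rows([(np.array(g),M(*g[:2])) for g in S],-1)
E
```

```text
22.4 [ 0.261  0.378  1.677 -0.004  1.079 -1.57 ] [0.50185926 0.24749355 0.11274575] 0.06068297209080997 [-2.41482999  0.78387981  6.35231989]
[0.5   0.248 0.13 ] [ 0.26  0.36  1.66  0.    1.12 -1.57] 0.0
[0.512 0.227 0.197] [ 0.22  0.3   1.56  0.    1.28 -1.57] 0.0
[0.553 0.136 0.183] [ 0.05  0.33  1.56  0.    1.25 -1.57] 0.0
[0.578 0.037 0.17 ] [-0.13  0.36  1.55  0.    1.23 -1.57] 0.0
[ 0.585 -0.04   0.139] [-0.26  0.4   1.57 -0.    1.17 -1.57] 0.0
[ 0.585 -0.04   0.054] [-0.26  0.49  1.66  0.    0.99 -1.57] 0.0
[ 0.585 -0.04  -0.03 ] [-0.26  0.61  1.72  0.    0.81 -1.57] 0.0
[ 0.585 -0.04  -0.03 ] [-0.26  0.61  1.72  0.    0.81 -1.57] 0.0
{"dp": [[0.2, 0.2, -1.8], [0.0, 0.0, -2.3], [0.0, 0.0, -2.3], [0.0, -0.1, -2.3], [-0.7, -2.3, 0.3], [-0.7, -2.4, 0.3], [-0.6, -2.4, 0.4], [-0.7, -2.5, 0.3], [-0.7, -2.4, 0.3], [-0.6, -2.4, 0.4], [-0.7, -2.5, 0.3], [-0.7, -2.5, 0.3]], "delta_rot": [[-0.2, 0.4, 0.0], [0.0, 0.0, 0.0], [0.0, 0.0, 0.0], [0.0, 0.0, 0.0], [0.0, 0.0, 2.5], [0.0, 0.0, 2.5], [0.0, 0.0, 2.5], [0.0, 0.0, 2.4], [0.0, 0.0, 2.5], [0.0, 0.0, 2.5], [0.0, 0.0, 2.5], [0.0, 0.0, 2.5]], "grip": [-1, -1, -1, -1, -1, -1, -1, -1, -1, -1, -1, -1]}
{"dp": [[-0.6, -2.4, 0.4], [-0.7, -2.5, 0.3], [-0.7, -2.5, 0.3], [-0.6, -2.5, 0.4], [0.0, 0.0, 2.1], [0.0, 0.0, 2.1], [0.0, 0.0, 2.1], [0.0, 0.0, 2.1], [0.0, 0.0, 2.1], [0.0, 0.0, 2.1], [0.0, 0.0, 2.2], [0.0, 0.0, 2.1]], "delta_rot": [[0.0, 0.0, 2.5], [0.0, 0.0, 2.5], [0.0, 0.0, 2.4], [0.0, 0.0, 2.5], [0.0, 0.0, 0.0], [0.0, 0.0, 0.0], [0.0, 0.0, 0.0], [0.0, 0.0, 0.0], [0.0, 0.0, 0.0], [0.0, 0.0, 0.0], [0.0, 0.0, 0.0], [0.0, 0.0, 0.0]], "grip": [-1, -1, -1, -1, -1, -1, -1, -1, -1, -1, -1, -1]}
{"dp": [[0.0, 0.0, 2.1]], "delta_rot": [[0.0, 0.0, 0.0]], "grip": [-1]}
end [ 0.5848 -0.0397 -0.0302] [[-0.967, 0.255, 0.001], [0.255, 0.967, -0.0], [-0.001, 0.0, -1.0]] max 2.5 2.5 25
```

Emit:
{"fn": "carry_out", "kwargs": {
  "dp": [
    [0,0,-2.3],
    [0,0,-2.3],
    [0,0,-2.3],
    [0,0,-2.3],
    [0,0,0]
  ],
  "delta_rot": [
    [0,0,0],
    [0,0,0],
    [0,0,0],
    [0,0,0],
    [0,0,0]
  ],
  "grip": [-1,-1,-1,-1,-1]
}}

```text
time_s: 22.9
eef_pos: [0.5023, 0.2479, 0.2067]
tool_rot: [-0.131, 0.991, -0.001, 0.006]
contact_force: [0.4, -0.2, -0.9]
finger_gap: 0.0606
```

```bash
python3 - <<'E'
from jw import *
s=observe();q=s["joint_pos"];p=s["eef_pos"];print(s["time_s"],p,s["finger_gap"],s["contact_force"])
d=load("wrist"); cv2.imwrite("pics/w10.png",d["img"][:,:,::-1])
M=lambda x,y:pose(*cyl(x,y),.1,0,0,hd(x,y))[1]
f=(.577,-.037)
S=seg(p,(*f,.16),12)
rows([(np.array(g),M(*g[:2])) for g in S],-1)
E
```

```text
22.9 [0.50228845 0.2478624  0.20668404] 0.06056326035505101 [ 0.38958442 -0.17351187 -0.89403845]
{"dp": [[-0.7, -2.4, 0.2], [-0.5, -2.4, 0.4], [-0.6, -2.3, 0.4], [-0.6, -2.4, 0.4], [-0.6, -2.4, 0.4], [-0.6, -2.5, 0.4], [-0.5, -2.4, 0.3], [-0.6, -2.4, 0.4], [-0.6, -2.4, 0.4], [-0.6, -2.5, 0.4], [-0.5, -2.4, 0.4], [-0.6, -2.5, 0.4]], "delta_rot": [[-0.2, 0.5, 2.6], [0.0, 0.0, 2.5], [0.0, 0.0, 2.5], [0.0, 0.0, 2.4], [0.0, 0.0, 2.5], [0.0, 0.0, 2.5], [0.0, 0.0, 2.4], [0.0, 0.0, 2.5], [0.0, 0.0, 2.5], [0.0, 0.0, 2.4], [0.0, 0.0, 2.5], [0.0, 0.0, 2.5]], "grip": [-1, -1, -1, -1, -1, -1, -1, -1, -1, -1, -1, -1]}
end [ 0.5767 -0.0373  0.1599] [[-0.967, 0.255, -0.0], [0.255, 0.967, -0.001], [-0.0, -0.001, -1.0]] max 2.5 2.6551836094703507 12
```

View pics/w10.png

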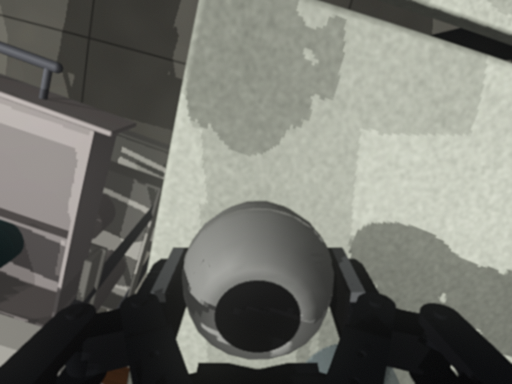

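The ball is held with its mouth up at (258,318), and the 0.9 N load matches its weight. Swinging over the front compartment.

Emit:
{"fn": "carry_out", "kwargs": {
  "dp": [
    [-0.7,-2.4,0.2],
    [-0.5,-2.4,0.4],
    [-0.6,-2.3,0.4],
    [-0.6,-2.4,0.4],
    [-0.6,-2.4,0.4],
    [-0.6,-2.5,0.4],
    [-0.5,-2.4,0.3],
    [-0.6,-2.4,0.4],
    [-0.6,-2.4,0.4],
    [-0.6,-2.5,0.4],
    [-0.5,-2.4,0.4],
    [-0.6,-2.5,0.4]
  ],
  "delta_rot": [
    [-0.2,0.5,2.6],
    [0,0,2.5],
    [0,0,2.5],
    [0,0,2.4],
    [0,0,2.5],
    [0,0,2.5],
    [0,0,2.4],
    [0,0,2.5],
    [0,0,2.5],
    [0,0,2.4],
    [0,0,2.5],
    [0,0,2.5]
  ],
  "grip": [-1,-1,-1,-1,-1,-1,-1,-1,-1,-1,-1,-1]
}}

```text
time_s: 24.15
eef_pos: [0.5746, -0.0384, 0.1564]
tool_rot: [0.129, 0.992, -0.001, -0.003]
contact_force: [0.0, 0.5, -1.0]
finger_gap: 0.0607
```

Emit:
{"fn": "carry_out", "kwargs": {
  "dp": [
    [0,0,0]
  ],
  "delta_rot": [
    [0,0,0]
  ],
  "grip": [-1]
}}

```text
time_s: 24.25
eef_pos: [0.5745, -0.0405, 0.156]
tool_rot: [0.13, 0.991, -0.001, -0.004]
contact_force: [0.1, 0.1, -0.4]
finger_gap: 0.0603
```

```bash
python3 - <<'E'
from jw import *
s=observe();p=s["eef_pos"];print(s["time_s"],p,s["finger_gap"],s["contact_force"])
m=R.from_quat(s["tool_rot"]).as_matrix();print(m.round(3).tolist())
t=load("top"); crop(t,"t11",255,90,395,225,4)
w=load("wrist"); cv2.imwrite("pics/w11.png",w["img"][:,:,::-1])
f=(.577,-.037);M=pose(*cyl(*f),.1,0,0,hd(*f))[1]
rows([(np.array([*f,z]),M) for z in np.linspace(p[2],-.022,9)[1:]],-1)
E
```

```text
24.25 [ 0.57446484 -0.04049519  0.15598035] 0.06031669741186791 [ 0.1278536   0.0590303  -0.42893404]
[[-0.966, 0.258, -0.007], [0.259, 0.966, -0.002], [0.007, -0.004, -1.0]]
{"dp": [[-0.2, 0.2, 2.3], [0.0, 0.0, 2.2], [0.0, 0.0, 2.3], [0.0, 0.0, 2.2], [0.0, 0.0, 2.2], [0.0, 0.0, 2.2], [0.0, 0.0, 2.3], [0.0, 0.0, 2.2]], "delta_rot": [[-0.1, -0.4, -0.1], [0.0, 0.0, 0.0], [0.0, 0.0, 0.0], [0.0, 0.0, 0.0], [0.0, 0.0, 0.0], [0.0, 0.0, 0.0], [0.0, 0.0, 0.0], [0.0, 0.0, 0.0]], "grip": [-1, -1, -1, -1, -1, -1, -1, -1]}
end [ 0.577  -0.0366 -0.0222] [[-0.967, 0.254, 0.001], [0.254, 0.967, -0.001], [-0.001, -0.001, -1.0]] max 2.3 0.42426406871192857 8
```

View pics/w11.png

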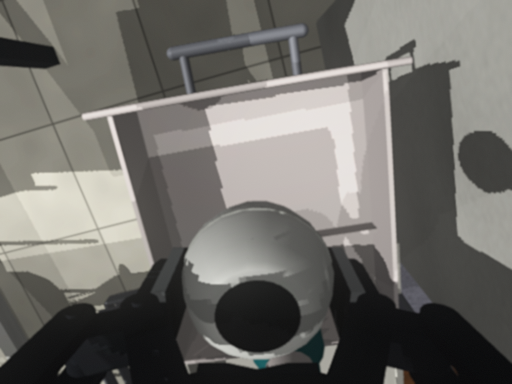

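View pics/t11.png

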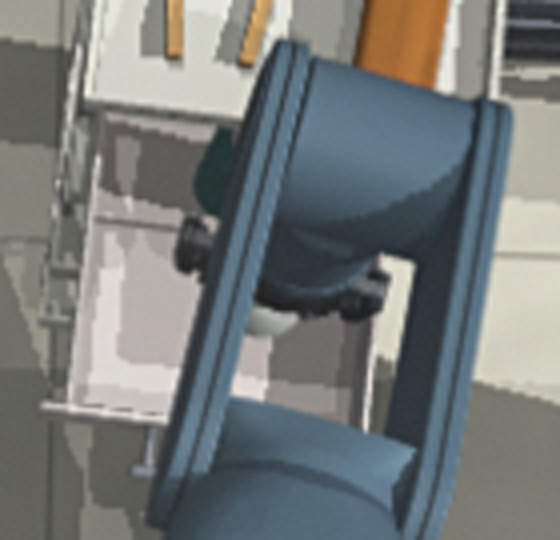

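```bash
python3 - <<'E'
from jw import *
d=load("wrist")
for u,v in((345,231),(370,228),(320,233),(250,96),(180,52),(300,32),(300,130)): print(u,v,d["P"][v,u].round(4), onplane(d,u,v,-.028).round(4), onplane(d,u,v,.019).round(4),onplane(d,u,v,-.011).round(4))
E
```

```text
345 231 [ 0.6641  0.0326 -0.0316] [ 0.6623  0.032  -0.028 ] [0.6388 0.0247 0.019 ] [ 0.6538  0.0294 -0.011 ]
370 228 [ 0.6669  0.0585 -0.0303] [ 0.6657  0.058  -0.028 ] [0.6417 0.047  0.019 ] [ 0.657  0.054 -0.011]
320 233 [ 0.6611  0.0067 -0.0348] [ 0.6578  0.0062 -0.028 ] [0.635  0.0027 0.019 ] [ 0.6495  0.0049 -0.011 ]
250 96 [ 0.5063 -0.0288 -0.0456] [ 0.5059 -0.0283 -0.028 ] [ 0.5049 -0.0269  0.019 ] [ 0.5056 -0.0278 -0.011 ]
180 52 [ 0.4558 -0.0749 -0.0063] [ 0.4527 -0.0789 -0.028 ] [ 0.4593 -0.0702  0.019 ] [ 0.4551 -0.0758 -0.011 ]
300 32 [ 0.4665  0.0257 -0.0069] [ 0.4643  0.0287 -0.028 ] [0.4692 0.022  0.019 ] [ 0.4661  0.0263 -0.011 ]
300 130 [ 0.5509  0.011  -0.0457] [ 0.5483  0.0095 -0.028 ] [0.5412 0.0055 0.019 ] [ 0.5457  0.008  -0.011 ]
```

The wrist depth puts the rib at x≈0.656 and the panel's inner face at x≈0.505, so the ball at 0.577 is centred in the front compartment. Lowering.

Emit:
{"fn": "carry_out", "kwargs": {
  "dp": [
    [-0.2,0.2,2.3],
    [0,0,2.2],
    [0,0,2.3],
    [0,0,2.2],
    [0,0,2.2],
    [0,0,2.2],
    [0,0,2.3],
    [0,0,2.0],
    [0,0,0]
  ],
  "delta_rot": [
    [-0.1,-0.4,-0.1],
    [0,0,0],
    [0,0,0],
    [0,0,0],
    [0,0,0],
    [0,0,0],
    [0,0,0],
    [0,0,0],
    [0,0,0]
  ],
  "grip": [-1,-1,-1,-1,-1,-1,-1,-1,-1]
}}

```text
time_s: 25.3
eef_pos: [0.5758, -0.0348, -0.0215]
tool_rot: [0.127, 0.992, -0.0, -0.001]
contact_force: [-0.5, -0.5, -0.3]
finger_gap: 0.0605
```

Emit:
{"fn": "carry_out", "kwargs": {
  "dp": [
    [0,0,0.4],
    [0,0,0.3],
    [0,0,0]
  ],
  "delta_rot": [
    [0,0,0],
    [0,0,0],
    [0,0,0]
  ],
  "grip": [-1,-1,-1]
}}

```text
time_s: 25.6
eef_pos: [0.5789, -0.0366, -0.0251]
tool_rot: [0.127, 0.992, -0.001, 0.002]
contact_force: [-0.6, -0.3, -0.1]
finger_gap: 0.0606
```

Emit:
{"fn": "carry_out", "kwargs": {
  "dp": [
    [0,0,0.3],
    [0,0,0.2],
    [0,0,0]
  ],
  "delta_rot": [
    [0,0,0],
    [0,0,0],
    [0,0,0]
  ],
  "grip": [-1,-1,-1]
}}

```text
time_s: 25.9
eef_pos: [0.5783, -0.0368, -0.0308]
tool_rot: [0.128, 0.992, -0.001, 0.002]
contact_force: [0.0, 0.4, -1.9]
finger_gap: 0.0605
```

Emit:
{"fn": "carry_out", "kwargs": {
  "dp": [
    [0,0,0.2],
    [0,0,0]
  ],
  "delta_rot": [
    [0,0,0],
    [0,0,0]
  ],
  "grip": [-1,-1]
}}

```text
time_s: 26.1
eef_pos: [0.5787, -0.0368, -0.0322]
tool_rot: [0.128, 0.992, -0.001, 0.002]
contact_force: [-1.4, 0.7, 3.7]
finger_gap: 0.0606
```

Emit:
{"fn": "carry_out", "kwargs": {
  "dp": [
    [0,0,0.1],
    [0,0,0],
    [0,0,0],
    [0,0,0],
    [0,0,0],
    [0,0,0],
    [0,0,0],
    [0,0,0]
  ],
  "delta_rot": [
    [0,0,0],
    [0,0,0],
    [0,0,0],
    [0,0,0],
    [0,0,0],
    [0,0,0],
    [0,0,0],
    [0,0,0]
  ],
  "grip": [-1,0.5,0.6,0.7,0.8,1,1,1]
}}

```text
time_s: 26.9
eef_pos: [0.5783, -0.0367, -0.0338]
tool_rot: [0.127, 0.992, -0.001, 0.002]
contact_force: [-0.2, 0.6, 0.1]
finger_gap: 0.0853
```

```bash
python3 - <<'E'
from jw import *
s=observe();q=s["joint_pos"];p=s["eef_pos"];print(s["time_s"],p,s["finger_gap"],s["contact_force"])
w=load("wrist"); cv2.imwrite("pics/w12.png",w["img"][:,:,::-1])
hc=(.4585,-.029)
for t in(0,10,15,20,25,30):
  for push in(-.02,.17):
    x=np.array(hc)+push*np.array([.9954,-.0958]); 
    P0=pose(*cyl(*x),-.025,t,0,hd(*x)); qq,e=ik(*P0,q)
    print(t,push,qq.round(2),round(e,5),"" if ((qq>LO+.02)&(qq<HI-.02)).all() else "XX")
E
```

```text
26.9 [ 0.57831944 -0.03669119 -0.03380448] 0.0852566191704032 [-0.17858422  0.61437156  0.05079312]
0 -0.02 [-0.32  0.43  2.08  0.    0.63 -1.57] 0.0 
0 0.17 [-0.25  0.66  1.6   0.    0.89 -1.57] 0.0 
10 -0.02 [-0.32  0.37  2.23  0.    0.37 -1.57] 0.0 
10 0.17 [-0.25  0.59  1.76  0.    0.62 -1.57] 0.0 
15 -0.02 [-0.32  0.36  2.3   0.    0.22 -1.57] 0.0 XX
15 0.17 [-0.25  0.57  1.84  0.    0.47 -1.57] 0.0 
20 -0.02 [-0.32  0.36  2.37  0.    0.06 -1.58] 0.0 XX
20 0.17 [-0.25  0.55  1.92  0.    0.33 -1.57] 0.0 
25 -0.02 [-0.32  0.38  2.44 -0.   -0.11 -1.57] 0.0 XX
25 0.17 [-0.25  0.54  1.99  0.    0.17 -1.57] 0.0 XX
30 -0.02 [-0.32  0.42  2.51 -0.   -0.31 -1.57] 0.0 XX
30 0.17 [-0.25  0.55  2.06  0.03  0.01 -1.6 ] 0.0 XX
```

View pics/w12.png

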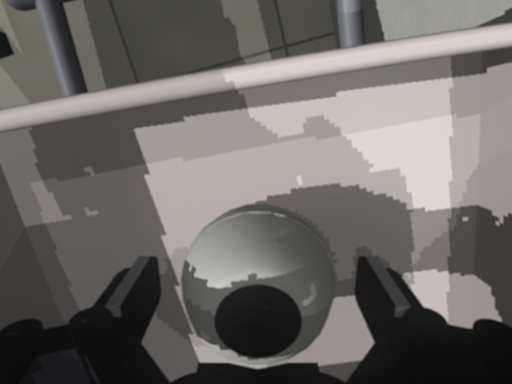

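The ball stands upright in the front compartment with both fingers open around it. Lifting clear and checking.

Emit:
{"fn": "carry_out", "kwargs": {
  "dp": [
    [0,0,-1.5],
    [0,0,-2.2],
    [0,0,-2.5],
    [0,0,-2.5],
    [0,0,-2.5],
    [0,0,-2.5],
    [0,0,-2.5],
    [0,0,-2.5]
  ],
  "delta_rot": [
    [0,0,0],
    [0,0,0],
    [0,0,0],
    [0,0,0],
    [0,0,0],
    [0,0,0],
    [0,0,0],
    [0,0,0]
  ],
  "grip": [1,1,1,1,1,1,1,1]
}}

```text
time_s: 27.75
eef_pos: [0.5776, -0.0363, 0.1543]
tool_rot: [0.127, 0.992, -0.001, 0.002]
contact_force: [0.4, -0.1, 0.0]
finger_gap: 0.0849
```

```bash
python3 - <<'E'
from jw import *
s=observe();q=s["joint_pos"];p=s["eef_pos"];print(s["time_s"],p,s["finger_gap"],s["contact_force"])
w=load("wrist"); cv2.imwrite("pics/w13.png",w["img"][:,:,::-1])
hc=np.array([.4585,-.029]);xc=np.array([.9954,-.0958]);H=-5.5
a=hc-.055*xc
def PT(x,y,z,t): return pose(*cyl(x,y),z,t,0,H)
up_=(*a,.14,9.);dn=(*a,-.026,9.)
q_=q
for c in(up_,dn,(*(hc-.02*xc),-.026,9.),(*(hc+.165*xc),-.026,17.)):
    q_,e=ik(*PT(*c),q_);print(np.round(c,3),q_.round(2),round(e,5))
M0=R.from_quat(s["tool_rot"])
P1=[(p+(PT(*up_)[0]-p)*(i+1)/7,None) for i in range(7)]
from scipy.spatial.transform import Slerp
sl=Slerp([0,1],R.concatenate([M0,PT(*up_)[1]]))
P1=[(p+(PT(*up_)[0]-p)*(i+1)/7,sl((i+1)/7)) for i in range(7)]
rows(P1+[PT(*c) for c in lin(up_,dn,7)],-1)
E
```

```text
27.75 [ 0.5775752  -0.03627707  0.15433664] 0.08490928261120965 [ 0.37698971 -0.095944    0.02204016]
[ 0.404 -0.024  0.14   9.   ] [-0.38 -0.01  2.11  0.06  0.89 -1.88] 0.0
[ 0.404 -0.024 -0.026  9.   ] [-0.38  0.34  2.3   0.13  0.35 -1.96] 0.0
[ 0.439 -0.027 -0.026  9.   ] [-0.35  0.38  2.22  0.1   0.4  -1.92] 0.0
[ 0.623 -0.045 -0.026 17.   ] [-0.28  0.55  1.89  0.14  0.41 -1.87] 0.0
{"dp": [[2.7, -0.5, 0.6], [2.5, -0.4, 0.2], [2.4, -0.3, 0.1], [2.5, -0.3, 0.0], [2.5, -0.2, 0.0], [2.5, -0.2, -0.1], [2.5, -0.1, -0.1], [0.4, 0.0, 2.3], [0.3, 0.0, 2.3], [0.4, 0.0, 2.4], [0.4, 0.0, 2.3], [0.3, 0.0, 2.4]], "delta_rot": [[-0.1, -0.8, -1.3], [-0.1, -1.3, -1.3], [-0.1, -1.3, -1.3], [-0.2, -1.2, -1.3], [-0.1, -1.3, -1.3], [-0.1, -1.2, -1.3], [-0.1, -1.3, -1.3], [0.0, 0.0, 0.0], [0.0, 0.0, 0.0], [0.0, 0.0, 0.0], [0.0, 0.0, 0.0], [0.0, 0.0, 0.0]], "grip": [-1, -1, -1, -1, -1, -1, -1, -1, -1, -1, -1, -1]}
{"dp": [[0.4, 0.0, 2.3], [0.4, 0.0, 2.4]], "delta_rot": [[0.0, 0.0, 0.0], [0.0, 0.0, 0.0]], "grip": [-1, -1]}
end [ 0.4037 -0.0236 -0.0264] [[-0.983, 0.096, 0.156], [0.095, 0.995, -0.015], [-0.157, 0.0, -0.988]] max 2.7 1.8411952639521971 14
```

View pics/w13.png

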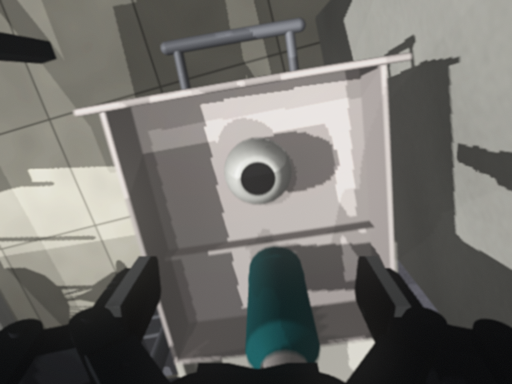

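The wrist view shows the ball standing at (258,172) in the front compartment and the jug standing behind the rib at (280,300). Next, to the front of the handle with the fingers shut.

Emit:
{"fn": "carry_out", "kwargs": {
  "dp": [
    [2.7,-0.5,0.6],
    [2.5,-0.4,0.2],
    [2.4,-0.3,0.1],
    [2.5,-0.3,0],
    [2.5,-0.2,0],
    [2.5,-0.2,-0.1],
    [2.5,-0.1,-0.1],
    [0,0,0]
  ],
  "delta_rot": [
    [-0.1,-0.8,-1.3],
    [-0.1,-1.3,-1.3],
    [-0.1,-1.3,-1.3],
    [-0.2,-1.2,-1.3],
    [-0.1,-1.3,-1.3],
    [-0.1,-1.2,-1.3],
    [-0.1,-1.3,-1.3],
    [0,0,0]
  ],
  "grip": [-1,-1,-1,-1,-1,-1,-1,-1]
}}

```text
time_s: 28.6
eef_pos: [0.397, -0.0217, 0.134]
tool_rot: [0.048, 0.996, -0.002, 0.073]
contact_force: [-0.2, 0.5, -0.6]
finger_gap: 0.0001
```

Emit:
{"fn": "carry_out", "kwargs": {
  "dp": [
    [0.4,0,2.3],
    [0.3,0,2.3],
    [0.4,0,2.4],
    [0.4,0,2.3],
    [0.3,0,2.4],
    [0.4,0,2.3],
    [0.4,0,2.4],
    [0,0,0]
  ],
  "delta_rot": [
    [0,0,0],
    [0,0,0],
    [0,0,0],
    [0,0,0],
    [0,0,0],
    [0,0,0],
    [0,0,0],
    [0,0,0]
  ],
  "grip": [-1,-1,-1,-1,-1,-1,-1,-1]
}}

```text
time_s: 29.4
eef_pos: [0.3989, -0.0223, -0.0331]
tool_rot: [0.048, 0.996, -0.002, 0.073]
contact_force: [-1.0, -0.2, 0.2]
finger_gap: 0.0002
```

```bash
python3 - <<'E'
from jw import *
s=observe();q=s["joint_pos"];p=s["eef_pos"];print(s["time_s"],p,q.round(2),s["finger_gap"],s["contact_force"])
w=load("wrist"); cv2.imwrite("pics/w14.png",w["img"][:,:,::-1])
hc=np.array([.4585,-.029]);xc=np.array([.9954,-.0958]);H=-5.5
def PT(x,y,z,t): return pose(*cyl(x,y),z,t,0,H)
a=(*(hc-.055*xc),-.026,9.);b=(*(hc+.150*xc),-.026,17.)
rows([PT(*c) for c in lin(a,b,18)],-1,dec=2)
E
```

```text
29.4 [ 0.39893612 -0.02227692 -0.0330516 ] [-0.38  0.36  2.3   0.13  0.35 -1.97] 0.00019427764178003084 [-1.01335672 -0.22834258  0.22895563]
{"dp": [[-1.63, -0.08, -0.35], [-1.13, 0.0, 0.19], [-1.12, 0.0, 0.19], [-1.12, 0.0, 0.21], [-1.12, 0.0, 0.21], [-1.11, 0.0, 0.22], [-1.12, -0.01, 0.23], [-1.11, 0.0, 0.24], [-1.11, 0.0, 0.25], [-1.11, 0.0, 0.25], [-1.11, 0.0, 0.27], [-1.11, 0.0, 0.27]], "delta_rot": [[0.1, -1.0, -0.1], [0.0, -0.5, 0.0], [0.0, -0.4, 0.0], [0.0, -0.5, 0.0], [0.0, -0.4, 0.0], [0.0, -0.4, 0.0], [0.0, -0.5, 0.0], [0.0, -0.4, 0.0], [0.0, -0.5, 0.0], [0.0, -0.4, 0.0], [0.0, -0.5, 0.0], [0.0, -0.4, 0.0]], "grip": [-1, -1, -1, -1, -1, -1, -1, -1, -1, -1, -1, -1]}
{"dp": [[-1.1, 0.0, 0.28], [-1.1, 0.0, 0.3], [-1.1, 0.0, 0.3], [-1.1, 0.0, 0.3], [-1.09, 0.0, 0.32], [-1.09, 0.0, 0.32]], "delta_rot": [[0.0, -0.5, 0.0], [0.0, -0.4, 0.0], [0.0, -0.4, 0.0], [0.0, -0.5, 0.0], [0.0, -0.4, 0.0], [0.0, -0.5, 0.0]], "grip": [-1, -1, -1, -1, -1, -1]}
end [ 0.6078 -0.0433 -0.026 ] [[-0.952, 0.095, 0.291], [0.091, 0.995, -0.028], [-0.293, 0.0, -0.956]] max 1.63 1.0099504938362078 18
```

View pics/w14.png

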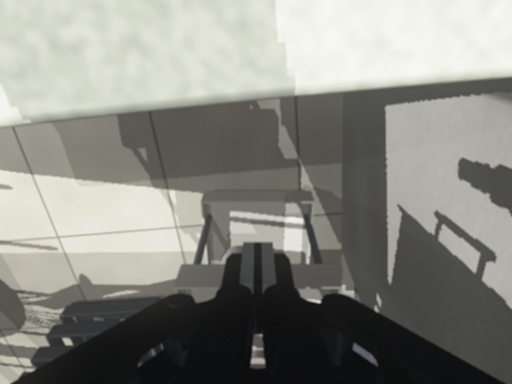

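```bash
python3 - <<'E'
from jw import *
w=load("wrist");t=load("top");s=load("scene")
for u,v in((258,195),(225,195),(300,198),(205,230),(318,240),(200,275),(325,272)): print(u,v,w["P"][v,u].round(4))
crop(t,"t15",255,90,395,235,4); crop(s,"s15",150,180,300,384,2.8)
E
```

```text
258 195 [ 0.6744 -0.0477 -0.6503]
225 195 [ 0.6641 -0.1274 -0.6456]
300 198 [ 0.6826  0.0527 -0.6309]
205 230 [ 0.7217 -0.1782 -0.5856]
318 240 [ 0.8931  0.1116 -0.7527]
200 275 [ 0.6627 -0.1445 -0.3497]
325 272 [ 0.6831  0.0637 -0.3568]
```

View pics/s15.png

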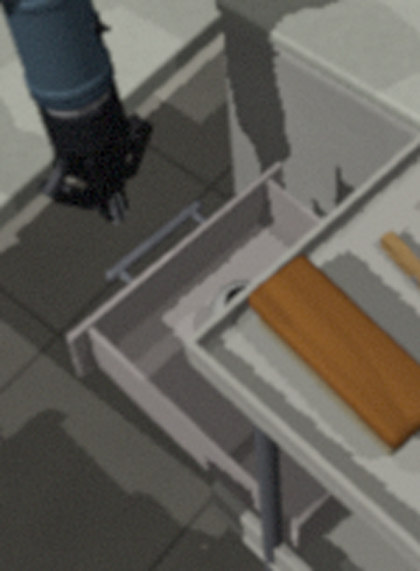

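View pics/t15.png

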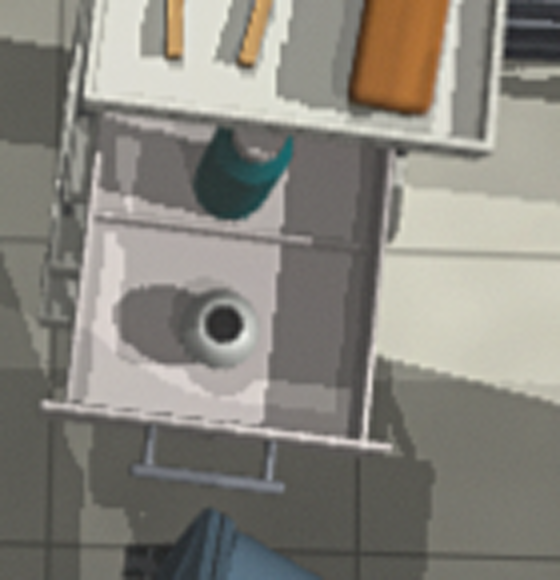

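Those bars are lower parts of the cart (z≈-0.65). The fingers are in front of the handle's middle, and both items stand upright in the top view. Pushing gently and ramping up.

Emit:
{"fn": "carry_out", "kwargs": {
  "dp": [
    [-1.5,0,-0.3],
    [-1.1,0,0.2],
    [-0.8,0,0.1],
    [-0.4,0,0.1],
    [-0.3,0,0.1],
    [-0.3,0,0.1],
    [-0.4,0,0.1],
    [-0.5,0,0.1],
    [-0.6,0,0.1],
    [-0.7,0,0.2],
    [-0.8,0,0.2],
    [-0.8,0,0.2]
  ],
  "delta_rot": [
    [0,-0.5,0],
    [0,-0.5,0],
    [0,-0.4,0],
    [0,-0.2,0],
    [0,-0.2,0],
    [0,-0.2,0],
    [0,-0.2,0],
    [0,-0.2,0],
    [0,-0.2,0],
    [0,-0.3,0],
    [0,-0.4,0],
    [0,-0.4,0]
  ],
  "grip": [-1,-1,-1,-1,-1,-1,-1,-1,-1,-1,-1,-1]
}}

```text
time_s: 30.8
eef_pos: [0.4835, -0.0307, -0.0281]
tool_rot: [0.048, 0.993, -0.005, 0.107]
contact_force: [-3.9, 0.8, 1.9]
finger_gap: 0.0006
```

```bash
python3 - <<'E'
from jw import *
s=observe();q=s["joint_pos"];p=s["eef_pos"];print(s["time_s"],p,q.round(2),s["contact_force"])
t=load("top"); crop(t,"t16",255,90,395,235,4)
M=R.from_quat(s["tool_rot"]).as_matrix();print("tilt",np.degrees(np.arccos(-M[2,2])))
hc=np.array([.4585,-.029]);xc=np.array([.9954,-.0958]);H=-5.5
def PT(x,y,z,t): return pose(*cyl(x,y),z,t,0,H)
u=(p[:2]-hc)@xc; print("along",u,"lat",(p[:2]-hc)@np.array([.0958,.9954]))
a=(*(hc+u*xc),p[2],12.);b=(*(hc+.135*xc),-.026,17.)
rows([PT(*c) for c in lin(a,b,12)],-1,dec=1)
E
```

```text
30.8 [ 0.48354035 -0.03070656 -0.02811005] [-0.33  0.42  2.16  0.15  0.36 -1.94] [-3.86371018  0.77880939  1.92709073]
tilt 12.346175875473826
along 0.025088649357876077 lat 0.0007001538346564847
{"dp": [[-0.7, 0.0, 0.2], [-0.9, 0.0, 0.2], [-0.9, 0.0, 0.1], [-0.9, 0.0, 0.2], [-0.9, 0.0, 0.2], [-0.9, 0.0, 0.2], [-0.9, 0.0, 0.3], [-0.8, 0.0, 0.2], [-0.9, 0.0, 0.2], [-0.9, 0.0, 0.2], [-0.9, 0.0, 0.3], [-0.9, 0.0, 0.2]], "delta_rot": [[0.0, 0.1, 0.0], [0.0, -0.4, 0.0], [0.0, -0.4, 0.0], [0.0, -0.4, 0.0], [0.0, -0.5, 0.0], [0.0, -0.4, 0.0], [0.0, -0.4, 0.0], [0.0, -0.4, 0.0], [0.0, -0.4, 0.0], [0.0, -0.4, 0.0], [0.0, -0.5, 0.0], [0.0, -0.4, 0.0]], "grip": [-1, -1, -1, -1, -1, -1, -1, -1, -1, -1, -1, -1]}
end [ 0.593  -0.0418 -0.0258] [[-0.952, 0.096, 0.291], [0.092, 0.995, -0.028], [-0.293, 0.0, -0.956]] max 0.9 0.5 12
```

View pics/t16.png

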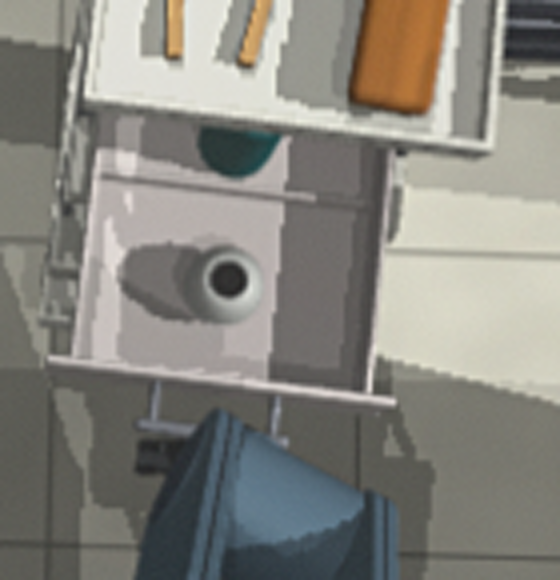

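The drawer slides with both items upright at about 4 N. Continuing.

Emit:
{"fn": "carry_out", "kwargs": {
  "dp": [
    [-0.8,0,0.2],
    [-0.9,0,0.2],
    [-0.9,0,0.1],
    [-0.9,0,0.2],
    [-0.9,0,0.2],
    [-0.9,0,0.2],
    [-0.9,0,0.3],
    [-0.8,0,0.2],
    [-0.9,0,0.2],
    [-0.8,0,0.2],
    [-0.6,0,0.2],
    [-0.4,0,0.1]
  ],
  "delta_rot": [
    [0,0,0],
    [0,-0.4,0],
    [0,-0.4,0],
    [0,-0.4,0],
    [0,-0.5,0],
    [0,-0.4,0],
    [0,-0.4,0],
    [0,-0.4,0],
    [0,-0.4,0],
    [0,-0.4,0],
    [0,-0.4,0],
    [0,-0.3,0]
  ],
  "grip": [-1,-1,-1,-1,-1,-1,-1,-1,-1,-1,-1,-1]
}}

```text
time_s: 32.05
eef_pos: [0.583, -0.0405, -0.0267]
tool_rot: [0.048, 0.988, -0.007, 0.146]
contact_force: [-3.2, 1.2, -4.7]
finger_gap: 0.0001
```

```bash
python3 - <<'E'
from jw import *
s=observe();q=s["joint_pos"];p=s["eef_pos"];print(s["time_s"],p,q.round(2),s["contact_force"])
t=load("top"); crop(t,"t17",255,90,395,235,4);sc=load("scene"); crop(sc,"s17",150,180,300,384,2.8)
M=R.from_quat(s["tool_rot"]).as_matrix();print("tilt",np.degrees(np.arccos(-M[2,2])))
hc=np.array([.4585,-.029]);xc=np.array([.9954,-.0958])
u=(p[:2]-hc)@xc; print("along",u,"lat",(p[:2]-hc)@np.array([.0958,.9954]))
E
```

```text
32.05 [ 0.58299582 -0.0405284  -0.02668684] [-0.3   0.51  1.99  0.16  0.36 -1.92] [-3.2035513   1.15938108 -4.66947933]
tilt 16.788431857205826
along 0.12502756510337174 lat 0.000451325677678495
```

View pics/t17.png

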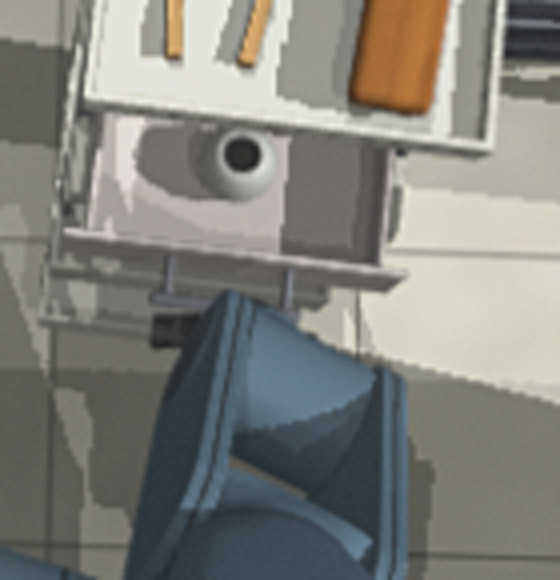

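View pics/s17.png

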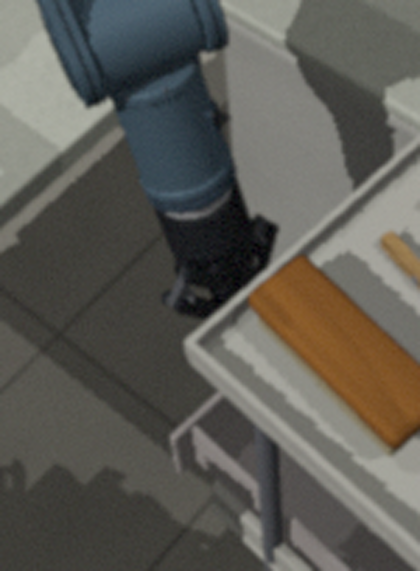

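About 38 mm remain.

Emit:
{"fn": "carry_out", "kwargs": {
  "dp": [
    [-0.6,0,0.2],
    [-0.7,0,0.2],
    [-0.7,0,0.2],
    [-0.6,0,0.2],
    [-0.4,0,0.1],
    [0,0,0]
  ],
  "delta_rot": [
    [0,0,0],
    [0,0,0],
    [0,0,0],
    [0,0,0],
    [0,0,0],
    [0,0,0]
  ],
  "grip": [-1,-1,-1,-1,-1,-1]
}}

```text
time_s: 32.75
eef_pos: [0.6149, -0.0438, -0.0264]
tool_rot: [0.048, 0.988, -0.007, 0.146]
contact_force: [0.1, 0.2, -0.3]
finger_gap: 0.0004
```

Emit:
{"fn": "carry_out", "kwargs": {
  "dp": [
    [-0.3,0,0.1],
    [-0.3,0,0.1],
    [0,0,0]
  ],
  "delta_rot": [
    [0,0,0],
    [0,0,0],
    [0,0,0]
  ],
  "grip": [-1,-1,-1]
}}

```text
time_s: 33.05
eef_pos: [0.6203, -0.0442, -0.0267]
tool_rot: [0.048, 0.988, -0.007, 0.146]
contact_force: [0.0, -0.2, -0.5]
finger_gap: -0.0005
```

```bash
python3 - <<'E'
from jw import *
s=observe();print(s["time_s"],s["eef_pos"],s["contact_force"])
t=load("top"); crop(t,"t18",255,90,395,235,4);w=load("wrist"); cv2.imwrite("pics/w18.png",w["img"][:,:,::-1])
P=t["P"].reshape(-1,3);xc=np.array([.9954,-.0958]);yc=np.array([.0958,.9954]);te=np.array([.674,-.047])
a=(P[:,:2]-te)@xc;b=(P[:,:2]-te)@yc
m=(abs(b)<.14)&(P[:,2]>.008)&(P[:,2]<.028)&(a>-.1)&(a<.05)
for l in np.arange(-.13,.14,.02):
    k=m&(b>l)&(b<l+.02)
    if k.sum(): print(round(l,2),k.sum(),a[k].min().round(4),a[k].max().round(4))
E
```

```text
33.05 [ 0.62032135 -0.04420074 -0.02673822] [ 0.03667374 -0.17199894 -0.54966424]
-0.13 40 -0.0048 0.0469
-0.11 17 -0.0051 0.0004
-0.09 16 -0.0057 0.0012
-0.07 18 -0.0057 0.001
-0.05 18 -0.0059 0.0012
-0.03 18 -0.0054 0.0019
-0.01 16 -0.0052 0.0001
0.01 18 -0.0058 0.0012
0.03 17 -0.0052 0.0012
0.05 16 -0.0061 0.0005
0.07 18 -0.005 0.0014
0.09 16 -0.0053 0.0006
0.11 41 -0.0063 0.0496
0.13 3 -0.0058 -0.0012
```

View pics/t18.png

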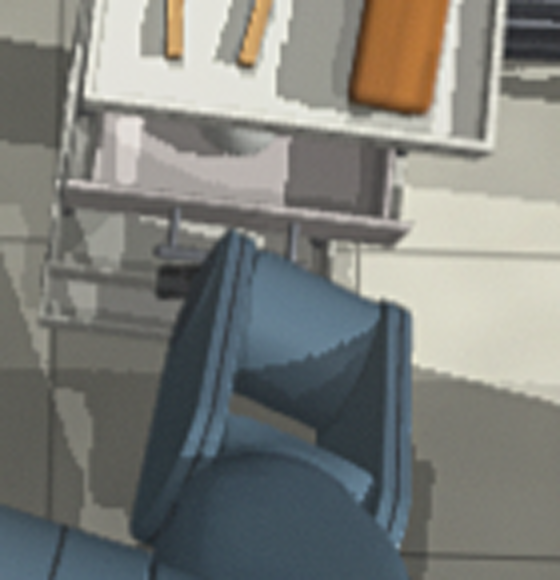

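View pics/w18.png

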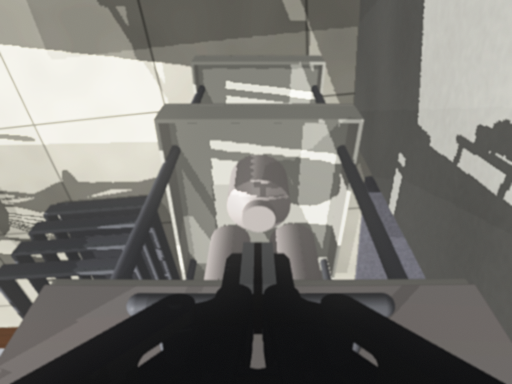

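The panel front is 5 to 6 mm ahead of the tray edge, which is where it should be when shut. The fingers have lost contact, so I'll press gently to confirm the stop.

Emit:
{"fn": "carry_out", "kwargs": {
  "dp": [
    [-0.2,0,0.1],
    [-0.2,0,0],
    [0,0,0]
  ],
  "delta_rot": [
    [0,0,0],
    [0,0,0],
    [0,0,0]
  ],
  "grip": [-1,-1,-1]
}}

```text
time_s: 33.45
eef_pos: [0.6208, -0.0438, -0.028]
tool_rot: [0.048, 0.989, -0.006, 0.142]
contact_force: [-9.0, -0.9, 2.8]
finger_gap: 0.0002
```

Emit:
{"fn": "carry_out", "kwargs": {
  "dp": [
    [-0.2,0,0.1],
    [-0.1,0,0],
    [0,0,0]
  ],
  "delta_rot": [
    [0,0,0],
    [0,0,0],
    [0,0,0]
  ],
  "grip": [-1,-1,-1]
}}

```text
time_s: 33.75
eef_pos: [0.6213, -0.0433, -0.0292]
tool_rot: [0.047, 0.989, -0.005, 0.14]
contact_force: [-14.2, 0.0, 4.1]
finger_gap: 0.0003
```

Position holds while the force climbs to 14 N, so the drawer is at its hard stop. Backing off and taking final pictures.

Emit:
{"fn": "carry_out", "kwargs": {
  "dp": [
    [0.8,0,-0.2],
    [1.5,0,-0.5],
    [2.0,0,-0.6],
    [2.5,0,-0.7],
    [2.5,0,-0.7],
    [2.5,0,-0.7],
    [2.5,0,-0.7],
    [0,0,-2.5],
    [0,0,-3.0],
    [0,0,-3.0],
    [0,0,-3.0],
    [0,0,0]
  ],
  "delta_rot": [
    [0,0,0],
    [0,0,0],
    [0,0,0],
    [0,0.5,0],
    [0,1,0],
    [0,1,0],
    [0,1,0],
    [0,1,0],
    [0,1,0],
    [0,0,0],
    [0,0,0],
    [0,0,0]
  ],
  "grip": [-1,-1,-1,-1,-1,-1,-1,-1,-1,-1,-1,-1]
}}

```text
time_s: 34.95
eef_pos: [0.4582, -0.0293, 0.0901]
tool_rot: [0.048, 0.994, -0.006, 0.102]
contact_force: [1.4, -0.5, -0.4]
finger_gap: -0.0001
```

Emit:
{"fn": "carry_out", "kwargs": {
  "dp": [
    [2.5,0,-3.0],
    [2.5,0,-3.0],
    [0,0,-3.5],
    [0,0,-3.5],
    [0,0,0]
  ],
  "delta_rot": [
    [0,0,0],
    [0,0,0],
    [0,-5,0],
    [0,-6,0],
    [0,0,0]
  ],
  "grip": [-1,-1,-1,-1,-1]
}}

```text
time_s: 35.45
eef_pos: [0.3783, -0.0213, 0.2074]
tool_rot: [0.047, 0.979, -0.011, 0.199]
contact_force: [0.2, 0.1, -0.4]
finger_gap: 0.0003
```

```bash
python3 - <<'E'
from jw import *
s=observe();print(s["time_s"],s["eef_pos"],s["contact_force"],s["joint_pos"].round(2))
t=load("top"); crop(t,"t19",125,0,395,235,2.6);w=load("wrist"); cv2.imwrite("pics/w19.png",w["img"][:,:,::-1])
sc=load("scene"); cv2.imwrite("pics/s19.png",sc["img"][:,:,::-1])
P=t["P"].reshape(-1,3);xc=np.array([.9954,-.0958]);yc=np.array([.0958,.9954]);te=np.array([.674,-.047])
a=(P[:,:2]-te)@xc;b=(P[:,:2]-te)@yc
m=(abs(b)<.11)&(P[:,2]>.008)&(P[:,2]<.028)&(a>-.2)&(a<.05)
print(np.percentile(a[m],[2,50,98]))
E
```

```text
35.45 [ 0.37834128 -0.02127343  0.20742506] [ 0.22726037  0.06929906 -0.37566263] [-0.51 -0.32  2.22  0.2   0.88 -2.08]
[-0.00567968 -0.00328566  0.00142785]
```

View pics/t19.png

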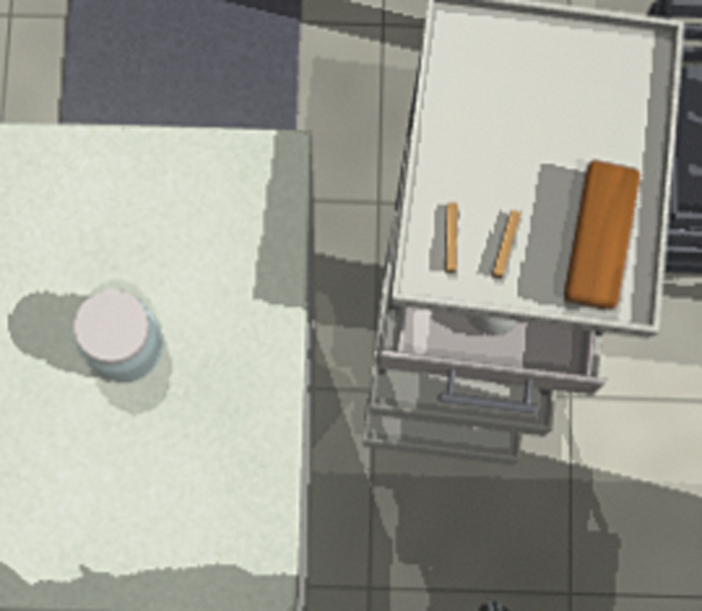

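View pics/w19.png

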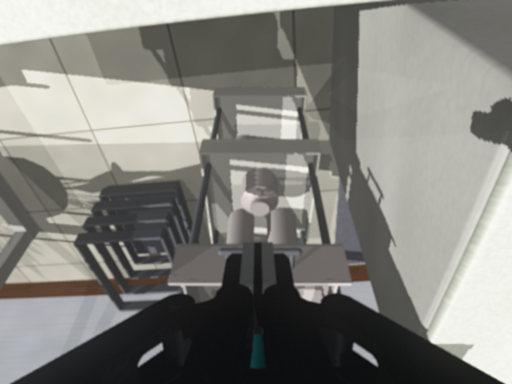

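View pics/s19.png

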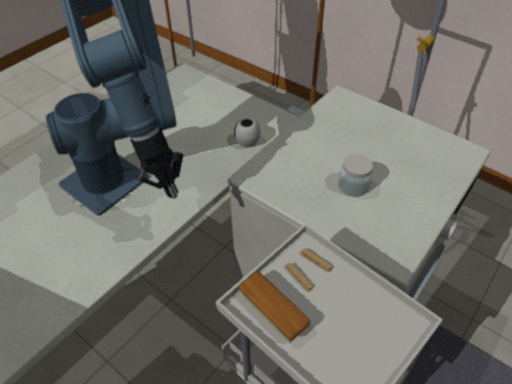

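The panel front is at -5.7 mm relative to the tray edge, where it should be when shut, and the brush, pins and tub haven't moved. I'll tilt the wrist camera up for a look inside the drawer.

Emit:
{"fn": "carry_out", "kwargs": {
  "dp": [
    [0,0,-1],
    [0,0,-1],
    [0,0,-1],
    [0,0,0],
    [0,0,0],
    [0,0,0]
  ],
  "delta_rot": [
    [0,-5,0],
    [0,-5,0],
    [0,-5,0],
    [0,-5,0],
    [0,-5,0],
    [0,0,0]
  ],
  "grip": [1,1,1,1,1,1]
}}

```text
time_s: 36.2
eef_pos: [0.3567, -0.0233, 0.2265]
tool_rot: [0.058, 0.931, -0.012, 0.361]
contact_force: [-1.2, -0.7, 1.0]
finger_gap: 0.0845
```

```bash
python3 - <<'E'
from jw import *
s=observe();print(s["time_s"],s["eef_pos"],s["joint_pos"].round(2),s["contact_force"])
w=load("wrist"); crop(w,"w20",130,130,390,330,3)
E
```

```text
36.2 [ 0.35671016 -0.0232603   0.22645956] [-1.19 -0.76  2.47  0.72  1.15 -2.85] [-1.17076504 -0.70729597  1.03113657]
```

View pics/w20.png

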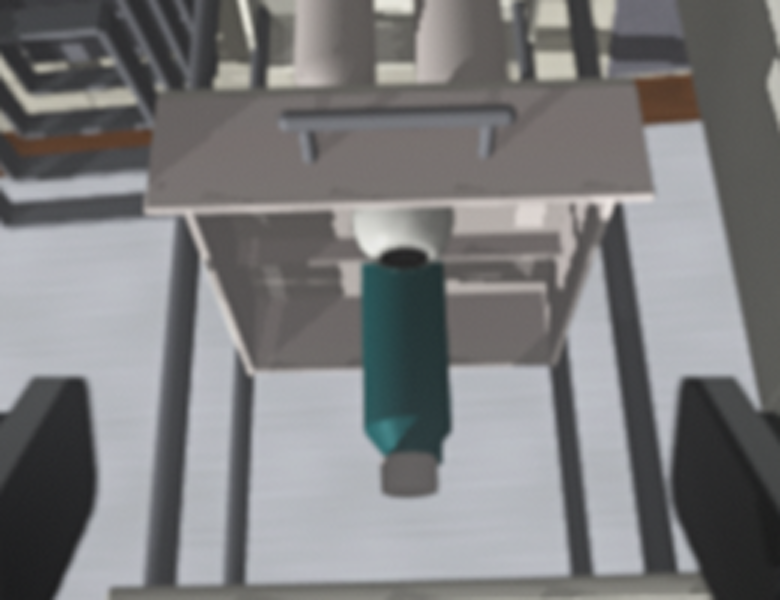

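In this crop (image flipped), the ball stands mouth-up behind the panel at (403,235). The jug stands upright behind the rib at (405,380). Handing in.

```bash
python3 -c "
from plant import *
print(close_job())"
```

```text
the job is handed in; nothing more can be done
None
```

The job is done and was handed in at about 36 s. The jug stands in the back compartment, the smaller dosing ball stands in the front one, and the drawer is pushed shut.

- **Placing:** I set the jug down first, then the ball. Each was lowered until the floor took its weight before I let go.
- **Drawer:** It is at its hard stop. The push force climbed to 14 N while the position held. The panel front measured 5.7 mm ahead of the tray edge, against 6 mm expected when shut.
- **Last look:** The wrist view into the shut drawer showed the jug and ball upright, one each side of the rib. The top and scene views showed the brush, clothespins and tub apparently where they had been, judged by eye. The robot was touching nothing.
- **One disagreement:** At the start the drawer measured about 9 mm in from its stop. I worked from the measured positions, so it made no difference to the result.

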